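# Lock the taper arbor into the lens-centring spindle

### The arm

A 7-joint arm with a two-finger parallel gripper is mounted at the origin on the work surface. World frame = base frame: x ahead of the robot, y to its left, z up, the work surface at z = 0. Lengths are in m, angles in rad, forces in N, time in s.
With the tool pointing down it reaches from about 0.35 to 0.9 m from the base axis. Payload 8.1 kg.
Tool frame: the origin (TCP) lies at the very end of the fingers, on their centre line; the grasp point (between the pads) lies 19 mm behind it; x points along the fingers, y is the direction in which the jaws open and shut, and the axes are right-handed (so a half turn about x gives the same grasp; the last joint's range is limited). The gripper opens to 92 mm and grips with 3 to 60 N. Pads are 19 mm wide; open, the fingers measure 130 mm over their backs; the gripper's body (75 mm by 190 mm) begins 47 mm behind the grasp point.
Start: joints at [1.198, 0.434, 0.025, 1.573, -0.012, 1.134, -0.075], TCP at [0.167, -0.602, 0.187] pointing down, gripper open.
Joint ranges: [-2.62, 2.62], [-0.44, 2.09], [-1.27, 1.32], [0.08, 2.57], [-1.32, 4.46], [0.12, 2], [-2.74, 2.74]. Speed limits (rad/s): [2.22, 2.22, 3.01, 3.01, 3.14, 3.14, 3.14].

### API

Orientations are given as a rotation vector (axis times angle).
In Python, from cell import arm gives the robot as it stands.
- The arm moves only by the tool servo_tool, never from a script. Its argument "plan" is a list of rows, each a list of 2 entries, a list of its own where there are three numbers: the shift along the world's x, y, z in cm, then the turn, a rotation vector about the world's x, y, z in degrees. A call has 1 to 12 rows; each row is the pose to reach, as a shift and turn from the pose measured when the call began; what a row does not reach only later rows make up. A row lasts 1/10 s, in which the tool goes at most 50 mm and 8.59 degrees, less where a joint would pass 70% of its speed; a pose out of reach is approached as far as the arm can. A call with a gripper value outside its range is refused whole. "grip" is the opening, from 0 (shut) to 1 (fully open), set as the call begins (left out, the last holds). The fingers move at their own pace and stop on an object; "squeeze" is the grip in N (left out, the last holds). Time passes only in rows, so rows that repeat a pose let the fingers close. It gives the time, the measured TCP pose, the force and the opening at its end, in the units of the state.
- arm.observe(): the state, without advancing time (a new reading comes with each control period).
- arm.get_image(name): name is "side" or "top"; returns a dict with "frame" (400x640x3 uint8, blue, green, red), "fx", "fy", "cx", "cy" (pixels), "position" and "rotation" of the camera in the world. Camera axes: x right, y down, z forward; pixel columns grow to the right and rows downward; lengths in m; the calibration is good to about 2 mm. A picture is of the moment at which its call begins. There is no depth.
- arm.sign_off(): hands the job in, once; it reports no verdict.
Trained networks look in a picture, given as the dict that the camera call returned (one of the last four; its "shot" number tells which), for a name from the list of things; names that differ only in an ending like _2 or _b are one class to them, and where a whole thing is asked for, a point or a joint stands for the part that bears it (a point fixed in the world has none). Each returns a list of dicts, best first, with "score" (0 to 1); they miss things now and then, are a little off and sometimes report something else, mostly with a low value. They report only what shows in the picture. A call takes as long as a camera call. They do not tell look-alikes from the thing itself.
- arm.search_frame(picture, query): "at" ([column, row] in pixels, amid what is visible of it).
- arm.trace(picture, query): "pixels" (400x640 bool, what is visible of it) and "at" ([column, row] in pixels, amid what is visible of it).
The state is a dict: "clock": time; "joints": joint angles; "dq": joint speeds; "joint_efforts": joint torques, N m; "position": TCP position; "ee_rot": TCP orientation; "force": force on the tool from outside, world axes, zero at the start; "ft_torque": the same for the moment, N m; "width": opening from 0.0 (shut) to 1.0 (fully open).
Only numpy, scipy, OpenCV 4.12 (cv2) and the standard library are available. Lean on these libraries where they do the work, as an engineer would, in place of code of your own. Each camera call takes 0.05 s, during which the arm holds its last target.

### The job

Take the tapered arbor (the tall narrow-headed one) out of the rack, lower it into the taper socket of the spindle and let it go, so that it stands there with its collar still proud of the nose. Then pick up the white nylon tapper and tap the arbor down with it, firmly but without hard blows, until it locks: the collar bears solidly on the nose and pushing down makes it go no further. Stand the tapper back upright on its round pad and leave everything else as it is.

Things in the scene. Friction and masses are not known exactly. Their poses are not given: they have to be found in the camera images.
- arbor: Steel arbor, upright, about 0.28 kg. Origin: centre of the underside of its dark collar (36 mm diameter, z = 0 to 6 mm); z up. Above it a plain cylindrical head, 28 mm diameter, z = 6 to 44 mm, flat top; grip it there. At the start it hangs by its collar in one of the rack's two holes (which one varies).
- arbor_tip (a point): Lower end of the arbor's shank, 51.5 mm below the arbor's origin. The shank tapers from 25 mm diameter at the collar to 18 mm at 36 mm below it, then a narrow neck and a 16 mm knob. Lift the arbor 60 mm or more to clear the rack or the spindle.
- nose (a point): Centre of the socket's mouth, on the flat top face (the nose, 68 mm diameter) of the fixed round spindle, 84 mm above the table; z up. The mouth is 27 mm wide and narrows to 18 mm. Let go in it, the arbor stops by itself with its collar about 6 to 8 mm above the nose. Home, the collar rests rigidly on the nose (the arbor's origin at this point).
- spindle: The fixed spindle: origin at the centre of its dark base disc (132 mm diameter). Inside, the shank drives a stiff sleeve down by friction and its knob passes a spring catch: that takes a push of some 8 to 18 N, more if faster than 15 mm/s, so touch down slowly (6 mm/s). Locked means borne down with 10 N or more when home for 0.1 s; over 45 N between tapper and arbor harms the bearings.
- tapper: White nylon tapper, 0.24 kg, standing upright, 105 mm tall. Origin: centre of its flat underside; z up. Foot 40 mm diameter, z = 0 to 45 mm; above a shoulder the handle, 24 mm diameter, z = 45 to 105 mm. Tap with the underside of the foot. Gripped just above the shoulder, the fingertips can bear on it. It stands on the pad.
- pad: Fixed round black rubber pad, 90 mm diameter, 4 mm thick; origin at the centre of its underside (top 4 mm above).
- rack: Fixed aluminium rack, 70 x 150 mm, two holes of 29 mm in its top plate, whose upper face lies 85 mm above its origin (centre of its foot). The holes lie on its y axis at y = -40 and +40 mm, one holding the arbor, the other the gauge; x is across the row.
- gauge: The other piece in the rack, not to be moved: wide low head 42 mm diameter, 22 mm high, straight 20 mm shank. Origin: centre of its collar's underside (level with the rack's top).
- barrel: Black lens barrel, 60 mm diameter, 42 mm high, loose bystander; origin at its foot.
- dropper: Small cream dropper bottle, 28 mm diameter, 68 mm high, loose bystander; origin at its foot.
- lens_ring: Black ring, 56 mm diameter, 10 mm high, loose bystander.
- lens_cap: Black cap, 54 mm diameter, 8 mm high, loose bystander.
- driver: Screwdriver lying on the table, loose bystander.
- wash: White bottle, 56 mm diameter, 130 mm high, loose bystander.
There are look-alikes about, which are no part of the job. What is shaped like the arbor but purple or red is not meant. What is shaped like the tapper but yellow is not meant.

How it is judged:
On the way, in this order (a step that is already met when the one before it is completed fails the run):
1. the arbor stands in the socket, let go, its collar 3 to 12 mm above the nose (z of arbor in the frame of nose between 0.003 and 0.012 m and horizontal distance between arbor and nose below 0.004 m and angle between arbor's own z axis and vertical below 0.1 rad and contact force between each of the fingers, tapper and arbor below 0.1 N), for 0.2 s.
2. the tapper bears on the arbor with 10 N or more while the collar is home on the nose (within 1.5 mm) (z of arbor in the frame of nose below 0.0015 m and horizontal distance between arbor and nose below 0.003 m and contact force between tapper and arbor above 10 N), for 0.1 s.
At the end, for the whole second after the job is handed in: The arbor is locked in the spindle: collar within 1.5 mm of the nose, centred within 3 mm, upright, at rest; the tapper stands upright and still on its pad, within 25 mm of the pad's centre; the gauge is still in the rack (z of arbor in the frame of nose below 0.0015 m and horizontal distance between arbor and nose below 0.003 m and angle between arbor's own z axis and vertical below 0.04 rad and linear speed of each of arbor, tapper below 0.01 m/s and horizontal distance between tapper and pad below 0.025 m and z of tapper in the frame of pad below 0.008 m and angle between tapper's own z axis and vertical below 0.08 rad and horizontal distance between gauge and rack below 0.045 m); the robot touches nothing.
It fails at once if the tapper pushes on the arbor with more than 45 N (contact force between tapper and arbor above 45 N).
It fails at once if the hand drives the arbor down itself: it is touched by the fingers while in the socket with its collar 1.5 to 4.5 mm above the nose (z of arbor in the frame of nose between 0.0015 and 0.0045 m and horizontal distance between arbor and nose below 0.005 m and contact force between the fingers and arbor above 1 N).
It fails at once if a bystander or the gauge is moved by more than 20 mm (distance of any of gauge, barrel, dropper, lens_ring, lens_cap, driver, wash from where it was at the start of the episode above 0.02 m).
It also fails if it takes over 67 s, if anything falls off the work surface, if the arm or the gripper's body presses on something with over 40 N, if the wrist force passes 120 N, or if a joint passes its speed limit or range.

## Working session

There is one attempt and no reset: what is moved stays moved. The work goes in short steps, Python scripts to look and compute and a tool call to move; the robot and the scene stay as the last step left them, time stands still between calls to the robot, and variables do not carry over. Pictures are saved under pics/ and viewed, and the job is handed in when it is done.

Besides the shell and the picture viewer there is one more tool, called as name(argument=value, ...), one argument or row to a line, values as JSON. servo_tool: Moves the arm, as the interface text tells. Its arguments: {"type":"object","properties":{"plan":{"type":"array","items":{"type":"array"}},"grip":{"type":"number"},"squeeze":{"type":"number"}},"required":["plan"]}

```bash
ls; mkdir -p pics; python3 - <<'E'
from cell import arm
import cv2,numpy as np
s=arm.observe(); print({k:np.round(v,4).tolist() for k,v in s.items()})
for n in("side","top"):
    p=arm.get_image(n); cv2.imwrite(f"pics/{n}0.png",p["frame"]); print(n,p["fx"],p["fy"],p["cx"],p["cy"],np.round(p["position"],4),np.round(p["rotation"],4).tolist())
E
```

```text
pics
{'clock': 0.0, 'joints': [1.1984, 0.4352, 0.0249, 1.5741, -0.0116, 1.134, -0.0751], 'dq': [0.0004, -0.0015, -0.0004, 0.001, -0.0008, 0.0006, -0.0017], 'joint_efforts': [-0.0006, -66.7858, 0.9844, -31.4468, -0.0607, 0.0426, 0.0002], 'position': [0.1664, -0.6018, 0.1864], 'ee_rot': [2.0775, 0.2836, -2.0783], 'force': [-0.1388, -0.4136, -0.562], 'ft_torque': [-0.0081, 0.0585, 0.0775], 'width': 0.9984}
side 454.0014169357231 454.0014169357231 323.6874587230578 201.80671631180718 [0.0096 0.5903 0.7323] [-0.9612, 2.397, -1.1062]
top 436.59257485403 436.59257485403 325.0191068687225 203.16879004509437 [0.3616 0.0727 1.3464] [-2.1144, 2.146, -0.1794]
```

View pics/side0.png

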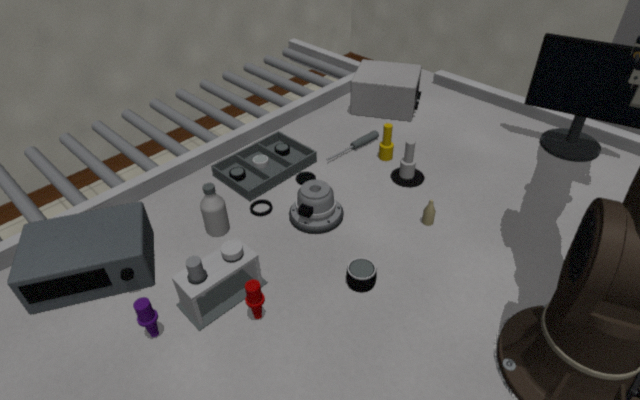

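View pics/top0.png

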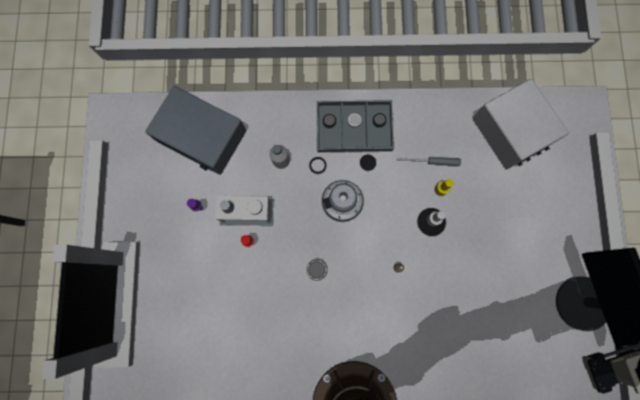

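```bash
cat > h.py <<'E'
import cv2,numpy as np
from scipy.spatial.transform import Rotation as R
def cam(p):
    Rm=p["rotation"]; Rm=np.array(Rm,float)
    Rm=R.from_rotvec(Rm).as_matrix() if Rm.size==3 else Rm
    return Rm,np.array(p["position"]),p["fx"],p["fy"],p["cx"],p["cy"]
def proj(p,X):
    Rm,t,fx,fy,cx,cy=cam(p); c=(np.atleast_2d(X)-t)@Rm
    return np.c_[fx*c[:,0]/c[:,2]+cx, fy*c[:,1]/c[:,2]+cy]
def ray(p,uv,z):
    Rm,t,fx,fy,cx,cy=cam(p); d=Rm@np.array([(uv[0]-cx)/fx,(uv[1]-cy)/fy,1]); return t+d*(z-t[2])/d[2]
def crop(p,u,v,w,h,k,fn):
    f=p["frame"][max(0,v-h//2):v+h//2,max(0,u-w//2):u+w//2]; cv2.imwrite(fn,cv2.resize(f,None,fx=k,fy=k,interpolation=cv2.INTER_CUBIC))
def sil(p,cyls,x,y,z0):
    """mask of stack of cylinders (z1,z2,dia), 4x subsampled"""
    a=np.linspace(0,2*np.pi,40); S=8
    m=np.zeros((400*S//1,640*S),np.uint8)
    for z1,z2,d in cyls:
        P=np.r_[np.c_[x+d/2*np.cos(a),y+d/2*np.sin(a),0*a+z0+z1],np.c_[x+d/2*np.cos(a),y+d/2*np.sin(a),0*a+z0+z2]]
        q=cv2.convexHull(((proj(p,P)+.5)*S).astype(np.int32)); cv2.fillConvexPoly(m,q,1)
    ys,xs=np.nonzero(m); return np.array([xs.mean(),ys.mean()])/S-.5, len(xs)/S/S
E
python3 - <<'E'
from cell import arm
from h import *
import pickle
P={}
for n in("side","top"):
    p=arm.get_image(n); P[n]=p
    out={}
    for q in["arbor","gauge","spindle","tapper","pad","rack","nose","barrel","dropper","wash"]:
        r=arm.trace(p,q)
        out[q]=r
        print(n,q,[(np.round(d["at"],1).tolist(),round(d["score"],2),int(d["pixels"].sum()),np.round(np.argwhere(d["pixels"]).mean(0)[::-1],2).tolist()) for d in r[:3]])
    P[n+"_t"]=out
pickle.dump(P,open("P.pkl","wb"))
s,t=P["side"],P["top"]
crop(s,215,280,160,110,4,"pics/sc1.png"); crop(s,400,160,80,80,6,"pics/sc2.png"); crop(s,316,205,80,80,6,"pics/sc3.png")
crop(t,235,215,110,80,6,"pics/tc1.png"); crop(t,435,205,80,80,6,"pics/tc2.png");crop(t,343,200,70,70,7,"pics/tc3.png")
E
```

```text
side arbor [([253.3, 295.3], 0.69, 506, [254.04, 296.83]), ([197.7, 269.7], 0.67, 472, [195.25, 269.72]), ([145.5, 313.5], 0.6, 613, [146.17, 314.85])]
side gauge [([230.5, 249.8], 0.87, 432, [231.42, 250.39])]
side spindle [([314.9, 205.9], 0.88, 2120, [315.27, 207.97])]
side tapper [([407.6, 162.0], 0.78, 496, [407.8, 160.27]), ([387.4, 146.3], 0.62, 448, [386.13, 143.0]), ([268.4, 207.8], 0.16, 259, [261.01, 207.01])]
side pad [([406.3, 182.0], 0.77, 373, [406.83, 178.41])]
side rack [([214.3, 282.8], 0.85, 3958, [216.26, 286.32])]
side nose [([314.5, 210.7], 0.7, 2218, [315.12, 208.04]), ([232.2, 250.1], 0.38, 455, [231.83, 250.92])]
side barrel [([359.7, 275.4], 0.84, 931, [360.87, 274.48])]
side dropper [([428.5, 213.1], 0.76, 235, [428.44, 213.35])]
side wash [([213.7, 211.9], 0.67, 1142, [213.58, 211.65])]
top arbor [([198.7, 204.2], 0.6, 150, [194.68, 205.04])]
top gauge [([253.5, 205.9], 0.61, 180, [254.86, 207.02])]
top spindle [([341.0, 199.7], 0.7, 1437, [342.57, 200.77])]
top tapper [([433.4, 218.4], 0.74, 182, [435.09, 218.55]), ([445.3, 189.5], 0.49, 219, [444.35, 186.91]), ([427.5, 224.6], 0.37, 450, [429.78, 224.87])]
top pad [([427.8, 226.8], 0.97, 455, [429.59, 223.23])]
top rack []
top nose [([340.1, 201.5], 0.62, 1352, [342.72, 200.58]), ([433.6, 218.2], 0.18, 238, [435.58, 218.21])]
top barrel [([316.2, 271.0], 0.66, 313, [317.09, 270.42]), ([257.6, 209.3], 0.49, 172, [254.86, 207.14])]
top dropper [([401.4, 269.3], 0.45, 83, [398.72, 267.73])]
top wash [([276.8, 159.3], 0.71, 361, [279.37, 156.17]), ([402.7, 270.5], 0.21, 77, [398.81, 267.52])]
```

View pics/sc1.png

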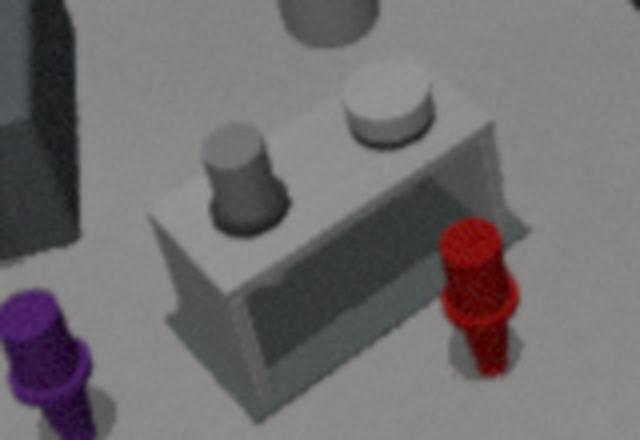

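View pics/tc1.png

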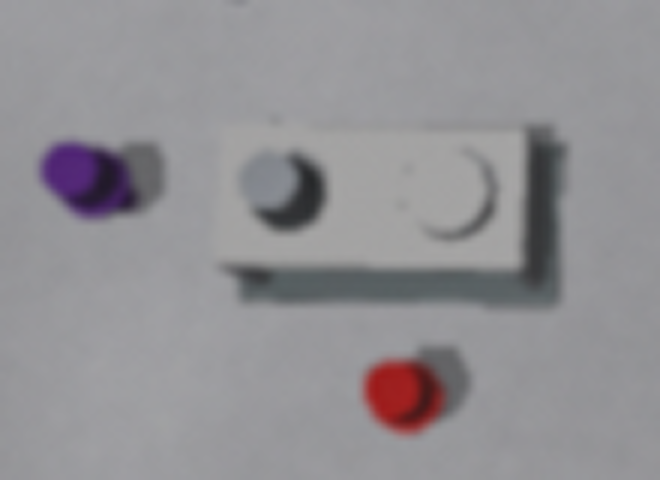

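View pics/tc3.png

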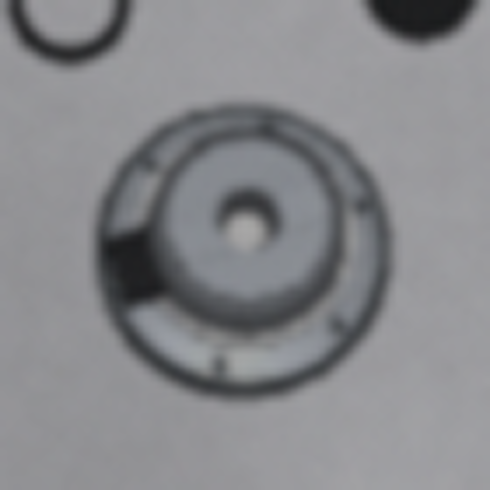

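View pics/sc3.png

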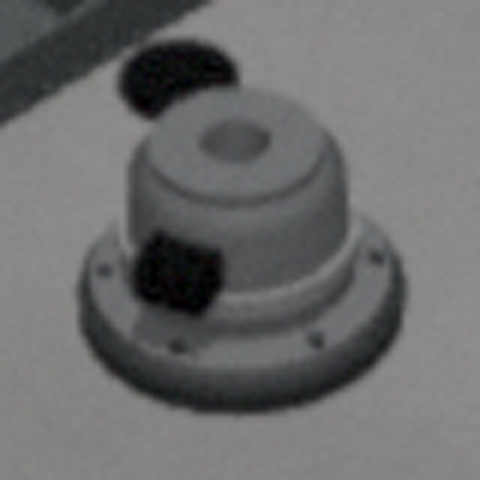

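View pics/sc2.png

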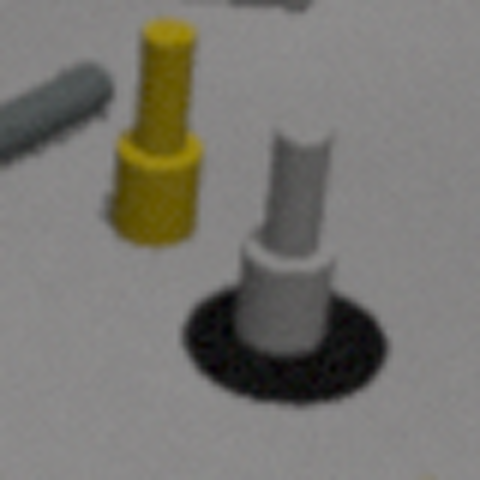

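```bash
python3 - <<'E'
from h import *
import pickle
from scipy.optimize import least_squares
P=pickle.load(open("P.pkl","rb")); s,t=P["side"],P["top"]
c=lambda o,k,x,y:(o[0]+(x+.5)/k-.5,o[1]+(y+.5)/k-.5)
F={"arbor":(.129,c((135,225),4,235,147),c((180,175),6,268,183)),
"nose":(.084,c((276,165),6,236,141),c((308,165),7,249,222)),}
for n,(z,a,b) in F.items(): print(n,np.round(ray(s,a,z),4),np.round(ray(t,b,z),4))
# silhouettes
M={"spindle":[(0,.012,.132),(.012,.084,.07)],"tapper":[(0,.045,.04),(.045,.105,.024)],"arbor":[(0,.006,.036),(.006,.044,.028)],"gauge":[(0,.022,.042)],"barrel":[(0,.042,.06)],"dropper":[(0,.045,.028),(.045,.068,.014)]}
Z={"spindle":0,"tapper":.004,"arbor":.085,"gauge":.085,"barrel":0,"dropper":0}
for n in M:
  for cn in("side","top"):
    p=P[cn]; L=P[cn+"_t"][n]
    if n=="arbor":
        if cn=="top": continue
        L=L[1:]
    m=L[0]["pixels"]; cen=np.argwhere(m).mean(0)[::-1]
    x0=ray(p,cen,Z[n]+.04)[:2]
    r=least_squares(lambda v:sil(p,M[n],v[0],v[1],Z[n])[0]-cen,x0,diff_step=1e-2)
    print(n,cn,np.round(r.x,4),"area",m.sum(),round(sil(p,M[n],*r.x,Z[n])[1]))
for cn in("side","top"):
    p=P[cn]
    print("wash",ray(p,np.argwhere(P[cn+"_t"]["wash"][0]["pixels"]).mean(0)[::-1],.06))
# rack corners in top
for q in[(217,130),(522,130),(522,270),(222,268)]: print("rackcorner",np.round(ray(t,c((180,175),6,*q),.085),4))
E
```

```text
arbor [0.5713 0.3616 0.129 ] [0.5712 0.3606 0.129 ]
nose [0.6026 0.0231 0.084 ] [0.5999 0.0218 0.084 ]
spindle side [0.6057 0.0211] area 2120 2190
spindle top [0.6004 0.0207] area 1437 1417
tapper side [ 0.5398 -0.2559] area 496 495
tapper top [ 0.5353 -0.2555] area 182 217
arbor side [0.5745 0.3612] area 472 480
gauge side [0.5724 0.2818] area 432 448
gauge top [0.5695 0.279 ] area 180 189
barrel side [0.3905 0.1051] area 931 928
barrel top [0.3862 0.1017] area 313 331
dropper side [ 0.3932 -0.1388] area 235 296
dropper top [ 0.3908 -0.1423] area 83 95
wash [0.73135149 0.21867849 0.06      ]
wash [0.7318309  0.21250753 0.06      ]
rackcorner [0.6056 0.3967 0.085 ]
rackcorner [0.6033 0.247  0.085 ]
rackcorner [0.534  0.2464 0.085 ]
rackcorner [0.5372 0.3924 0.085 ]
```

View pics/tc2.png

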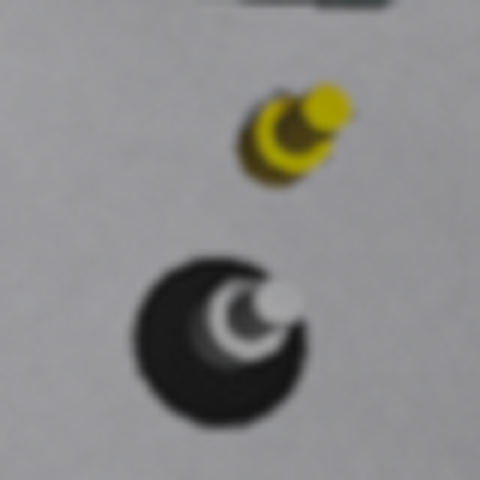

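```bash
python3 - <<'E'
from h import *
import pickle
P=pickle.load(open("P.pkl","rb")); s,t=P["side"],P["top"]
print(np.round(R.from_rotvec([2.0775,.2836,-2.0783]).as_matrix(),3))
print("tcp px",proj(t,[.1664,-.6018,.1864]),proj(s,[.1664,-.6018,.1864]))
c=lambda o,k,x,y:(o[0]+(x+.5)/k-.5,o[1]+(y+.5)/k-.5)
print("tap top t",ray(t,c((395,165),6,278,302),.109),"shoulder",ray(t,c((395,165),6,247,318),.049),"pad",ray(t,c((395,165),6,220,342),.004))
print("tap top s",ray(s,c((360,120),6,306,130),.109),"foot",ray(s,c((360,120),6,285,330),.004),"pad",ray(s,c((360,120),6,285,341),.004))
print("yel",ray(t,c((395,165),6,290,138),.045),ray(t,c((395,165),6,326,107),.105))
for n,uv,z in[("monitor base",(585,303),0),("monitor corner",(585,255),.3),("mon2",(635,250),.3)]: print(n,ray(t,uv,z))
for l,uv in[("purple",(74,172)),("red",(397,392))]: print(l,ray(t,c((180,175),6,*uv),.096))
E
```

```text
[[-0.001  0.266 -0.964]
 [ 0.001 -0.964 -0.266]
 [-1.    -0.002  0.   ]]
tcp px [[593.92903216 352.86965318]] [[628.35058217 112.70905643]]
tap top t [ 0.53669075 -0.25553275  0.109     ] shoulder [ 0.53735303 -0.25551157  0.049     ] pad [ 0.53117857 -0.25226812  0.004     ]
tap top s [ 0.53758431 -0.25400567  0.109     ] foot [ 0.53657285 -0.25581538  0.004     ] pad [ 0.53173673 -0.24919471  0.004     ]
yel [ 0.62953199 -0.28358747  0.045     ] [ 0.63222879 -0.28549897  0.105     ]
monitor base [ 0.27863285 -0.70054345  0.        ]
monitor corner [ 0.40832377 -0.54114732  0.3       ]
mon2 [ 0.41839767 -0.66119328  0.3       ]
purple [0.58374665 0.46278187 0.096     ]
red [0.47462028 0.30419957 0.096     ]
```

servo_tool(
  plan=[
    [[1.2,4.3,0.5],[0,0,-1]],
    [[2.5,8.6,1],[0,0,-3]],
    [[3.7,12.9,1.5],[0,0,-5]],
    [[5,17.2,2],[0,0,-7]],
    [[8,20.4,2],[0,0,-9]],
    [[11,23.7,2],[0,0,-11]],
    [[14,27,2],[0,0,-13]],
    [[17,30.2,2],[0,0,-15]],
    [[20,33.4,2],[0,0,-15.4]],
    [[23,36.7,2],[0,0,-15.4]],
    [[26,40,2],[0,0,-15.4]],
    [[29,43,2],[0,0,-15.4]],
  ],
  grip=0.54,
  squeeze=30,
)

```text
clock: 2.4
position: [0.4576, -0.1707, 0.2076]
ee_rot: [2.221, 0.001, -2.22]
force: [0.3, -1.0, 0.0]
width: 0.541
```

```bash
python3 - <<'E'
from h import *
from cell import arm
s=arm.observe(); print({k:np.round(v,4).tolist() for k,v in s.items()})
print(np.round(R.from_rotvec(s["ee_rot"]).as_matrix(),3))
E
```

```text
{'clock': 2.4, 'joints': [0.4736, 0.213, -0.2696, 1.8493, 0.0637, 1.087, -1.3895], 'dq': [-0.6195, 0.2976, -0.2301, -0.3668, 0.1397, 0.0891, -0.8932], 'joint_efforts': [3.8219, -51.4679, -1.9672, -28.4643, -0.5508, -0.053, 1.7366], 'position': [0.4576, -0.1707, 0.2076], 'ee_rot': [2.2215, 0.001, -2.22], 'force': [0.2766, -0.9778, 0.0028], 'ft_torque': [-0.0585, -0.0166, -0.0134], 'width': 0.5409}
[[ 0.001  0.001 -1.   ]
 [-0.    -1.    -0.001]
 [-1.     0.    -0.001]]
```

servo_tool(
  plan=[
    [[1,4.5,0],[0,0,0]],
    [[2,9,0],[0,0,0]],
    [[3,13.5,0],[0,0,0]],
    [[4,18,0],[0,0,0]],
    [[5,22.5,0],[0,0,0]],
    [[6,27,0],[0,0,0]],
    [[7,31.5,0],[0,0,0]],
    [[8,36,0],[0,0,0]],
    [[9,40.5,-1],[0,0,0]],
    [[10,45,-2],[0,0,0]],
    [[11,49.5,-3],[0,0,0]],
    [[11.4,53.2,-4],[0,0,0]],
  ],
)

```text
clock: 3.6
position: [0.572, 0.3639, 0.1669]
ee_rot: [2.222, 0.002, -2.22]
force: [-0.5, 0.3, -0.1]
width: 0.539
```

```bash
python3 - <<'E'
from h import *
from cell import arm
s=arm.observe(); print(s["clock"],np.round(s["joints"],2),np.round(s["position"],4))
p=arm.get_image("side"); crop(p,200,250,160,120,5,"pics/a1.png")
p=arm.get_image("top"); crop(p,235,205,110,80,6,"pics/a2.png")
s=arm.observe(); print(s["clock"],np.round(s["joints"],2),np.round(s["position"],4))
print(proj(p,s["position"]))
E
```

```text
3.6 [-0.38  0.58 -0.43  1.43  0.25  1.19 -2.41] [0.572  0.3639 0.1669]
3.7 [-0.38  0.58 -0.43  1.43  0.25  1.19 -2.41] [0.5688 0.3677 0.1653]
[[218.58619636 203.78392111]]
```

View pics/a1.png

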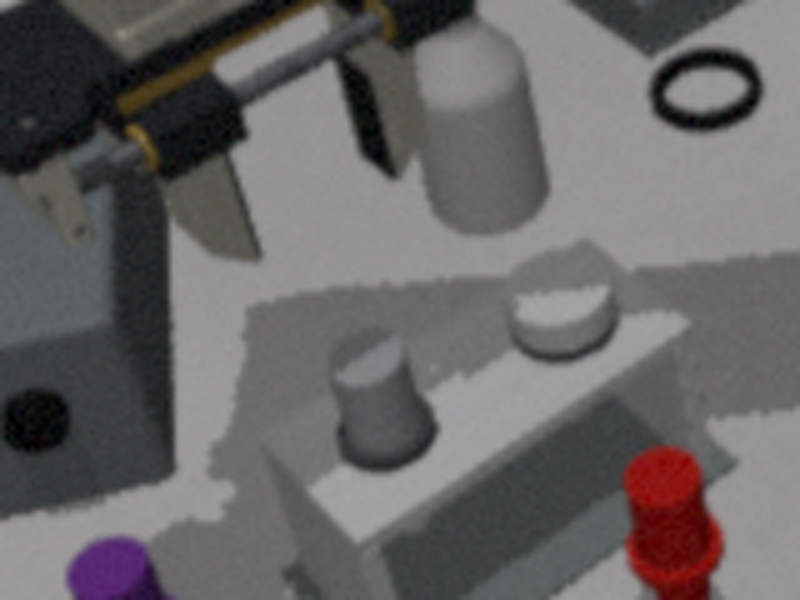

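servo_tool(
  plan=[
    [[0.3,-0.6,0],[0,0,0]],
    [[0.3,-0.6,0],[0,0,0]],
    [[0.3,-0.6,0],[0,0,0]],
  ],
)

```text
clock: 4.0
position: [0.5727, 0.36, 0.1657]
ee_rot: [2.217, 0.008, -2.222]
force: [-0.4, 0.3, 0.6]
width: 0.537
```

```bash
python3 - <<'E'
from h import *
from cell import arm
p=arm.get_image("side");q=arm.get_image("top"); s=arm.observe(); X=s["position"]; print(s["clock"],np.round(X,4))
for c,n,u,v in((p,"b1",200,250),(q,"b2",225,205)):
    f=c["frame"].copy(); a=proj(c,X)[0]; print(a)
    b=proj(c,[.572,.361,.129])[0]
    k=6; w,h=130,96; im=cv2.resize(f[v-h//2:v+h//2,u-w//2:u+w//2],None,fx=k,fy=k,interpolation=cv2.INTER_CUBIC)
    for z,col in((a,(0,255,0)),(b,(0,0,255))): cv2.drawMarker(im,tuple(int((z[i]-(u-w//2,v-h//2)[i]+.5)*k) for i in(0,1)),col,0,20,1)
    cv2.imwrite(f"pics/{n}.png",im)
E
```

```text
4.1 [0.5725 0.3604 0.1659]
[189.3168887  246.27749174]
[221.21141434 202.38251896]
```

View pics/b1.png

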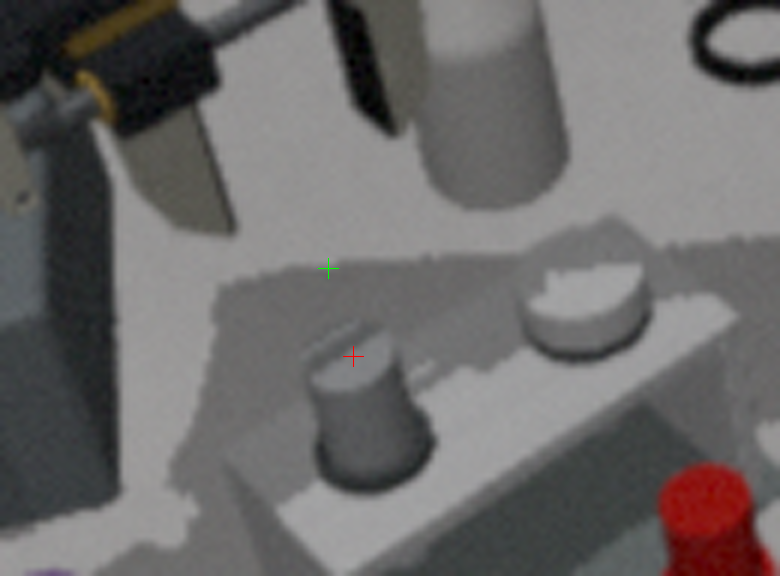

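View pics/b2.png

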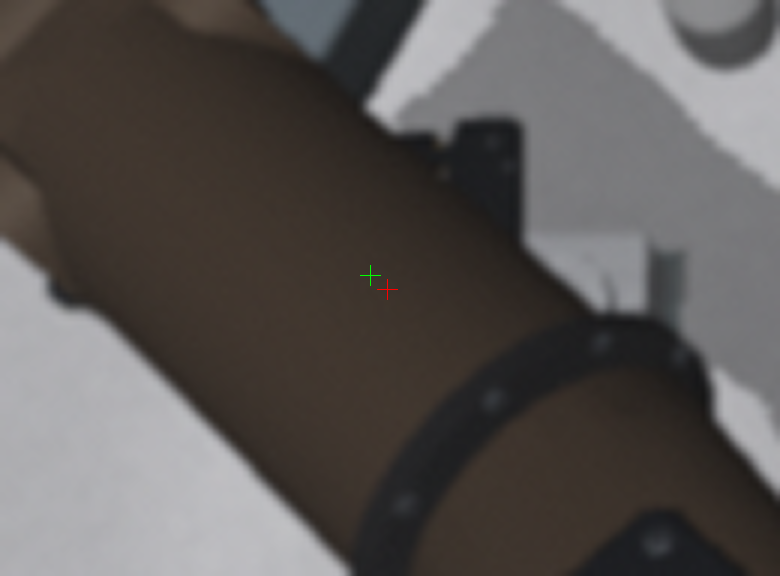

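```bash
python3 - <<'E'
from h import *
from cell import arm
p=arm.get_image("side")
s=arm.observe();X=np.array(s["position"])
f=p["frame"];k=6;u,v,w,h=200,230,130,96
im=cv2.resize(f[v-h//2:v+h//2,u-w//2:u+w//2],None,fx=k,fy=k,interpolation=cv2.INTER_CUBIC)
for zz in(0,.019,.066):
  for sy in(-1,1):
    L=[X+[dx,sy*(.0247+o),zz] for dx,o in((-.0095,0),(.0095,0),(.0095,.019),(-.0095,.019))]
    q=((proj(p,L)-(u-w//2,v-h//2)+.5)*k).astype(int); cv2.polylines(im,[q],True,(0,255,0) if zz==0 else (255,255,0),1)
cv2.imwrite("pics/b3.png",im)
E
```

```text
(no output)
```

View pics/b3.png

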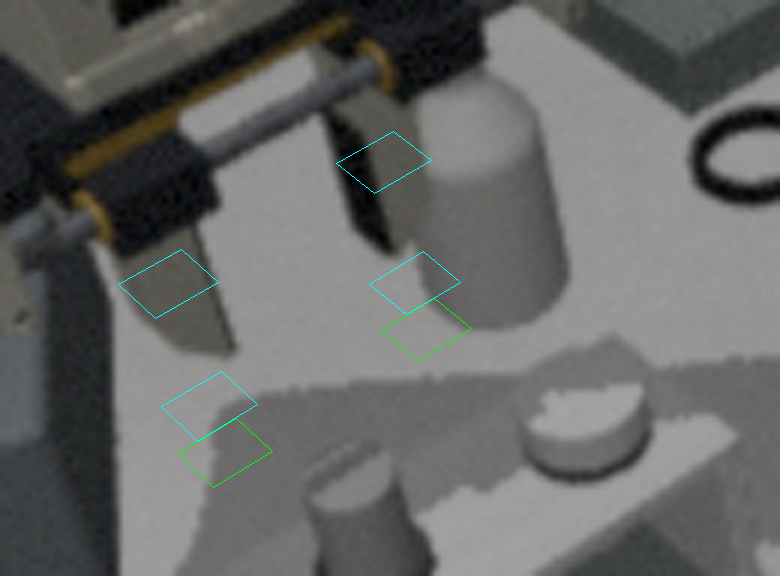

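```bash
python3 - <<'E'
from h import *
from cell import arm
p=arm.get_image("side");t=arm.get_image("top")
s=arm.observe();X=np.array(s["position"]);print(X,s["clock"])
for c,n,u,v in((p,"c1",200,215),(t,"c2",225,205)):
  f=c["frame"];k=5;w,h=160,120
  im=cv2.resize(f[v-h//2:v+h//2,u-w//2:u+w//2],None,fx=k,fy=k,interpolation=cv2.INTER_CUBIC)
  for zz in(.066,.1):
    L=[X+[dx,dy,zz] for dx,dy in((-.0375,-.095),(.0375,-.095),(.0375,.095),(-.0375,.095))]
    q=((proj(c,L)-(u-w//2,v-h//2)+.5)*k).astype(int); cv2.polylines(im,[q],True,(0,255,0) if zz<.08 else (255,255,0),1)
  cv2.imwrite(f"pics/{n}.png",im)
E
```

```text
[0.57212537 0.36115151 0.16575044] 4.25
```

View pics/c1.png

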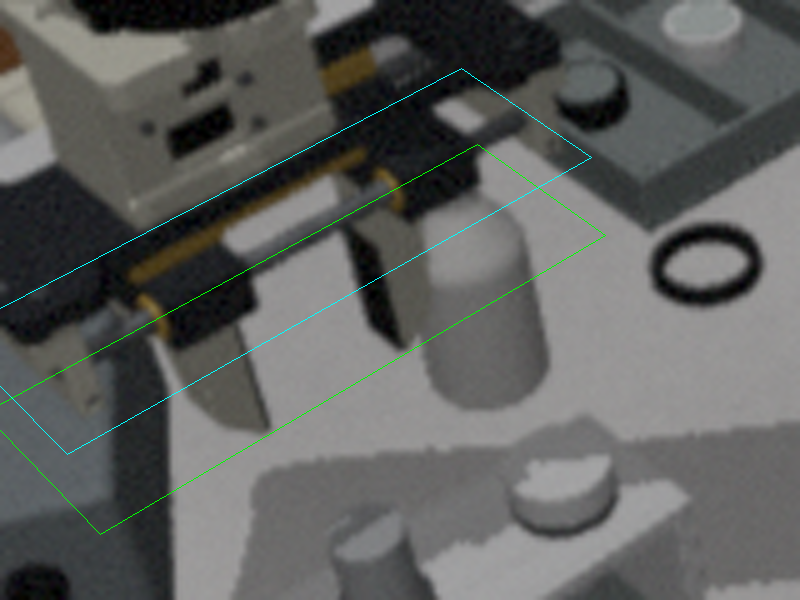

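View pics/c2.png

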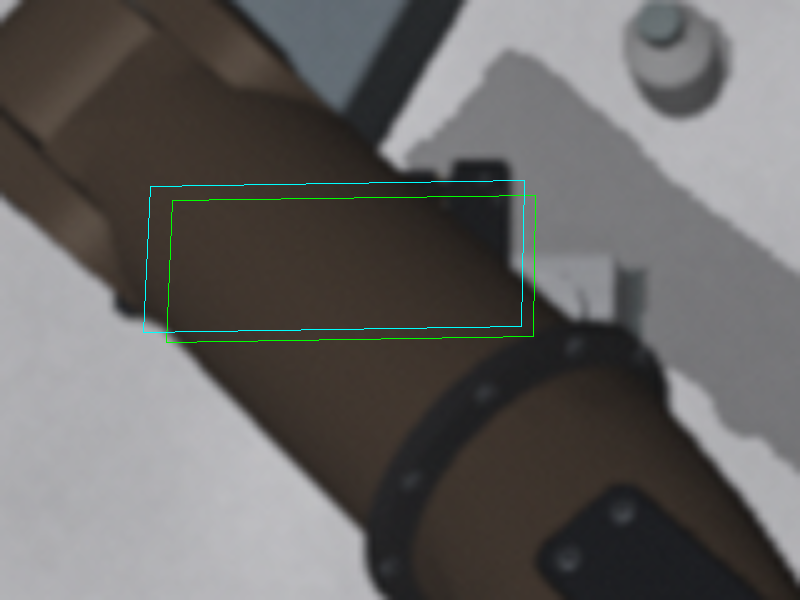

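servo_tool(
  plan=[
    [[0,0,-1.5],[0,0,0]],
    [[0,0,-3],[0,0,0]],
    [[0,0,-4.5],[0,0,0]],
    [[0,0,-4.5],[0,0,0]],
    [[0,0,-4.5],[0,0,0]],
  ],
)

```text
clock: 4.75
position: [0.5717, 0.361, 0.1198]
ee_rot: [2.214, 0.01, -2.223]
force: [0.6, 0.6, 0.1]
width: 0.539
```

```bash
cat > v.py <<'E'
from h import *
from cell import arm
import sys
def view(n,cn,u,v,gap=None,w=120,h=96,k=6):
    c=arm.get_image(cn);s=arm.observe();X=np.array(s["position"]);f=c["frame"]
    im=cv2.resize(f[v-h//2:v+h//2,u-w//2:u+w//2],None,fx=k,fy=k,interpolation=cv2.INTER_CUBIC)
    if gap:
      for sy in(-1,1):
        L=[X+[dx,sy*(gap/2+o),0] for dx,o in((-.0095,0),(.0095,0),(.0095,.019),(-.0095,.019))]
        q=((proj(c,L)-(u-w//2,v-h//2)+.5)*k).astype(int); cv2.polylines(im,[q],True,(0,255,0),1)
    cv2.imwrite(f"pics/{n}.png",im); print(s["clock"],np.round(X,4),np.round(s["force"],2),round(s["width"],3))
    return c,s
E
python3 -c "
from v import *
view('d1','side',200,250,.05)"
```

```text
4.8 [0.5721 0.3613 0.1207] [ 0.14 -0.15 -0.35] 0.542
```

View pics/d1.png

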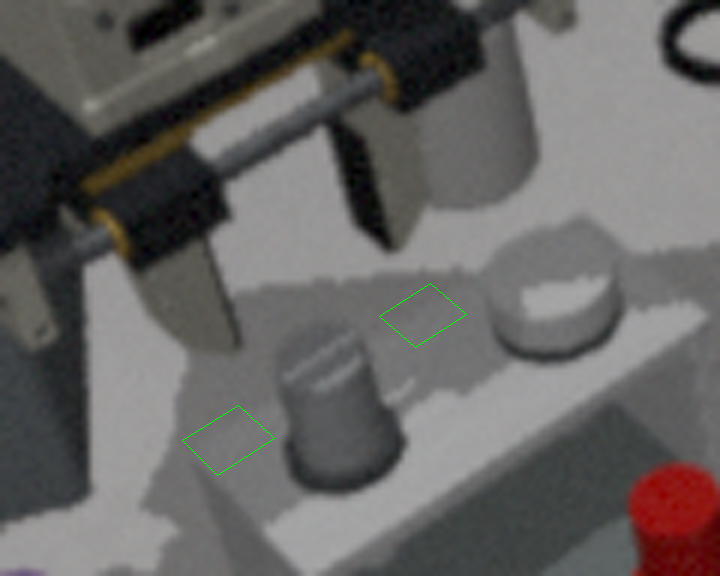

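servo_tool(
  plan=[
    [[0,0,-1],[0,0,0]],
    [[0,0,-2],[0,0,0]],
    [[0,0,-2.4],[0,0,0]],
    [[0,0,-2.4],[0,0,0]],
  ],
)

```text
clock: 5.2
position: [0.5716, 0.3609, 0.0955]
ee_rot: [2.214, 0.01, -2.223]
force: [0.0, -0.8, -0.0]
width: 0.543
```

```bash
python3 -c "
from v import *
view('d2','side',200,250,.05)"
```

```text
5.25 [0.5719 0.3612 0.0962] [ 0.41 -0.49  0.67] 0.542
```

View pics/d2.png

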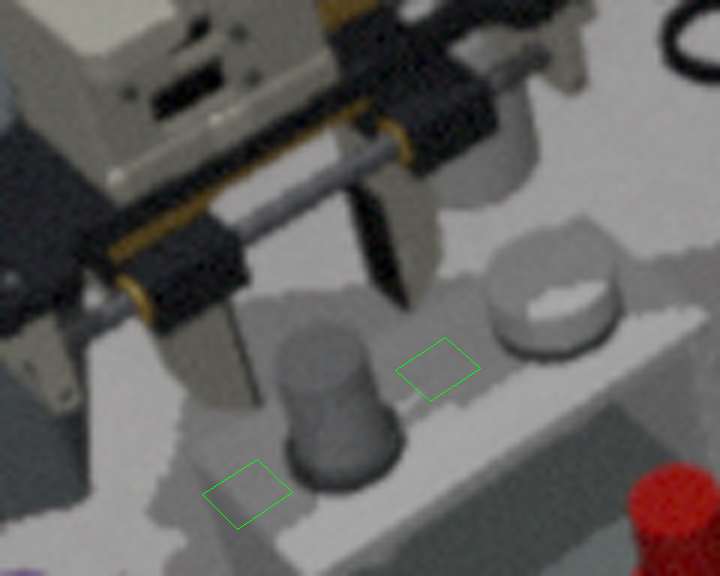

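servo_tool(
  plan=[
    [[0,0,0],[0,0,0]],
    [[0,0,0],[0,0,0]],
    [[0,0,0],[0,0,0]],
    [[0,0,0],[0,0,0]],
    [[0,0,0],[0,0,0]],
    [[0,0,0],[0,0,0]],
  ],
  grip=0.2,
  squeeze=5,
)

```text
clock: 5.85
position: [0.5719, 0.3612, 0.0962]
ee_rot: [2.215, 0.01, -2.222]
force: [-1.1, -0.1, 1.3]
width: 0.203
```

```bash
python3 -c "
from v import *
view('d3','side',200,250,.028)"
```

```text
5.9 [0.5719 0.3612 0.0962] [0.14 0.16 0.1 ] 0.201
```

View pics/d3.png

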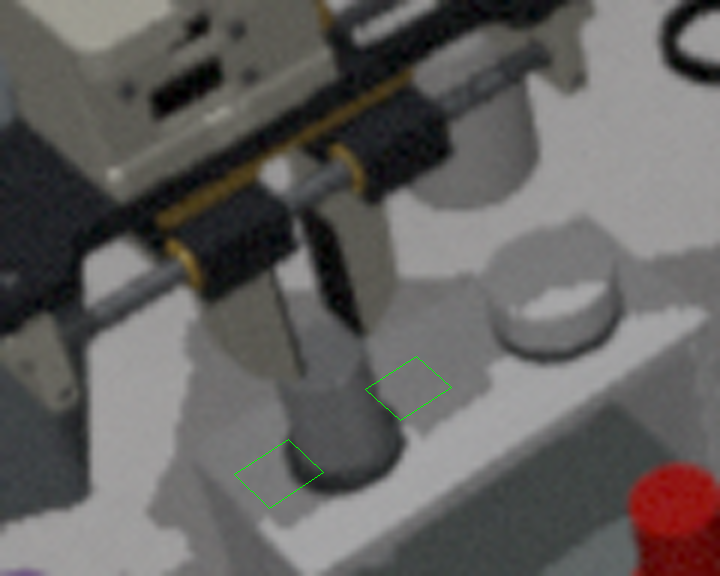

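servo_tool(
  plan=[
    [[0,0,-0.05],[0,0,0]],
    [[0,0,-0.1],[0,0,0]],
    [[0,0,-0.15],[0,0,0]],
    [[0,0,-0.2],[0,0,0]],
    [[0,0,-0.2],[0,0,0]],
  ],
)

```text
clock: 6.4
position: [0.5718, 0.3611, 0.0941]
ee_rot: [2.215, 0.01, -2.223]
force: [-0.5, -0.6, -0.6]
width: 0.198
```

servo_tool(
  plan=[
    [[0,0,-0.05],[0,0,0]],
    [[0,0,-0.1],[0,0,0]],
    [[0,0,-0.15],[0,0,0]],
    [[0,0,-0.2],[0,0,0]],
    [[0,0,-0.2],[0,0,0]],
  ],
)

```text
clock: 6.9
position: [0.5718, 0.3611, 0.092]
ee_rot: [2.215, 0.01, -2.223]
force: [0.5, -0.1, 0.6]
width: 0.201
```

servo_tool(
  plan=[
    [[0,0,-0.05],[0,0,0]],
    [[0,0,-0.1],[0,0,0]],
    [[0,0,-0.15],[0,0,0]],
    [[0,0,-0.2],[0,0,0]],
    [[0,0,-0.2],[0,0,0]],
  ],
)

```text
clock: 7.4
position: [0.5718, 0.3611, 0.09]
ee_rot: [2.215, 0.01, -2.223]
force: [-0.3, -0.4, 0.6]
width: 0.198
```

```bash
python3 -c "
from v import *
view('d4','side',195,255,None,80,64,9)"
```

```text
7.45 [0.5718 0.3611 0.09  ] [-0.61 -0.24 -0.43] 0.198
```

View pics/d4.png

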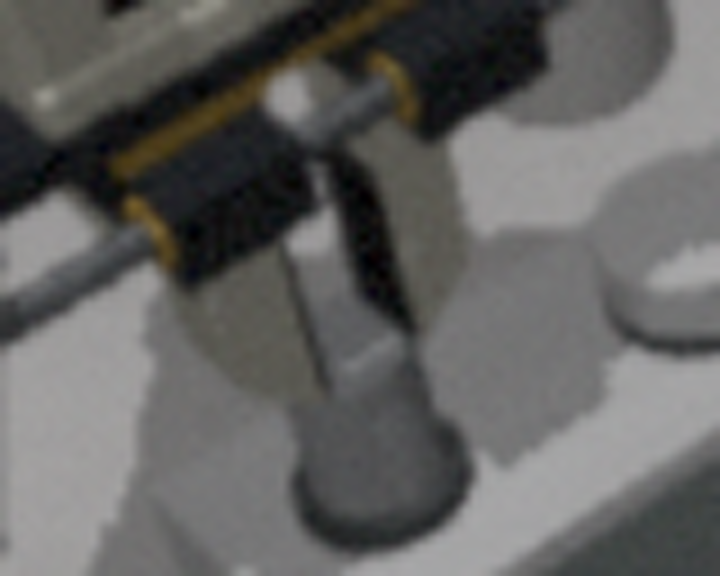

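servo_tool(
  plan=[
    [[0,0,-0.05],[0,0,0]],
    [[0,0,-0.1],[0,0,0]],
    [[0,0,-0.15],[0,0,0]],
    [[0,0,-0.2],[0,0,0]],
    [[0,0,-0.2],[0,0,0]],
  ],
)

```text
clock: 7.95
position: [0.5721, 0.3613, 0.0899]
ee_rot: [2.216, 0.011, -2.221]
force: [-3.3, -4.3, 13.6]
width: 0.203
```

servo_tool(
  plan=[
    [[0,0,0.5],[0,0,0]],
    [[0,0,0.7],[0,0,0]],
    [[0,0,0.7],[0,0,0]],
    [[0,0,0.7],[0,0,0]],
    [[0,0,0.7],[0,0,0]],
    [[0,0,-0.6],[0,0,0]],
    [[0,0,-1.6],[0,0,0]],
    [[0,0,-2.4],[0,0,0]],
    [[0,0,-3.0],[0,0,0]],
    [[0,0,-3.3],[0,0,0]],
    [[0,0,-3.3],[0,0,0]],
  ],
  grip=0.54,
)

```text
clock: 9.05
position: [0.5719, 0.3611, 0.0562]
ee_rot: [2.215, 0.01, -2.222]
force: [0.3, -0.7, 0.2]
width: 0.541
```

```bash
python3 -c "
from v import *
view('d5','side',195,255,None,80,64,9)"
```

```text
9.1 [0.5721 0.3613 0.0568] [0.77 0.15 0.09] 0.538
```

View pics/d5.png

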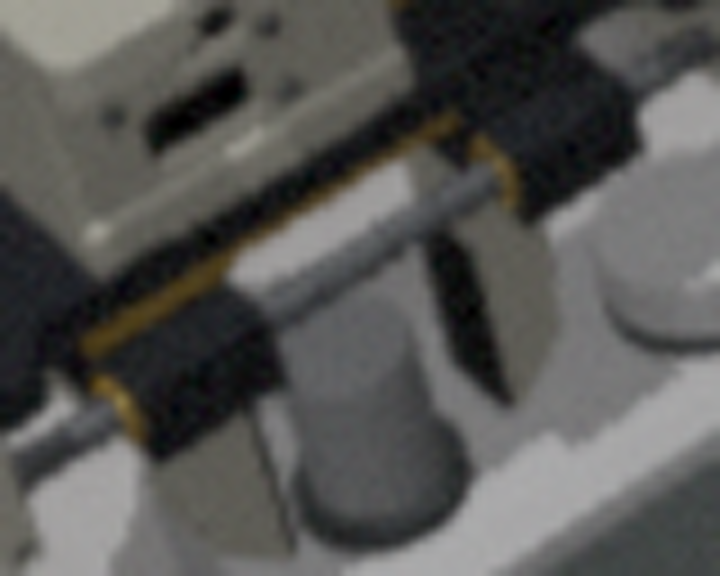

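servo_tool(
  plan=[
    [[0,0,0],[0,0,0]],
    [[0,0,0],[0,0,0]],
    [[0,0,0],[0,0,0]],
    [[0,0,0],[0,0,0]],
    [[0,0,0],[0,0,0]],
    [[0,0,0],[0,0,0]],
  ],
  grip=0.2,
  squeeze=40,
)

```text
clock: 9.7
position: [0.5722, 0.3615, 0.057]
ee_rot: [2.217, 0.011, -2.221]
force: [0.1, 0.3, 3.4]
width: 0.286
```

servo_tool(
  plan=[
    [[0,0,1],[0,0,0]],
    [[0,0,3],[0,0,0]],
    [[0,0,5],[0,0,0]],
    [[0,0,7],[0,0,0]],
    [[0,0,9],[0,0,0]],
    [[0,0,9.5],[0,0,0]],
    [[0,0,9.5],[0,0,0]],
  ],
)

```text
clock: 10.4
position: [0.5725, 0.3617, 0.1528]
ee_rot: [2.218, 0.012, -2.22]
force: [-0.9, -0.8, -2.3]
width: 0.29
```

```bash
python3 -c "
from v import *
view('e1','side',195,235,None,110,88,7)"
```

```text
10.45 [0.572  0.3612 0.1516] [ 0.15  0.44 -2.23] 0.282
```

View pics/e1.png

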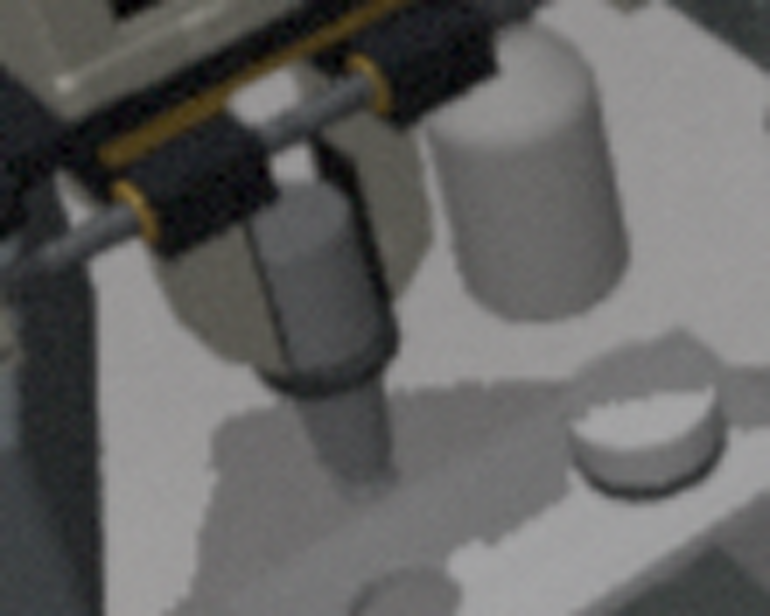

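servo_tool(
  plan=[
    [[0.3,-3,1],[0,0,0]],
    [[0.6,-7,1],[0,0,0]],
    [[1,-11,1],[0,0,0]],
    [[1.3,-15,1],[0,0,0]],
    [[1.6,-19,1],[0,0,0]],
    [[2,-23,0.5],[0,0,0]],
    [[2.4,-27,0],[0,0,0]],
    [[2.7,-30.5,-0.5],[0,0,0]],
    [[2.9,-33,-1],[0,0,0]],
    [[2.9,-33.9,-1],[0,0,0]],
    [[2.9,-33.9,-1],[0,0,0]],
    [[2.9,-33.9,-1],[0,0,0]],
  ],
)

```text
clock: 11.65
position: [0.6007, 0.0241, 0.1414]
ee_rot: [2.216, 0.013, -2.222]
force: [-0.3, 1.1, -2.2]
width: 0.284
```

```bash
python3 -c "
from v import *
view('f1','side',315,180,None,110,88,7)
view('f2','top',343,196,None,110,88,7)"
```

```text
11.7 [0.6009 0.0246 0.1416] [ 0.14  0.61 -1.99] 0.287
11.75 [0.6009 0.0246 0.1418] [ 0.37  0.03 -1.99] 0.285
```

View pics/f1.png

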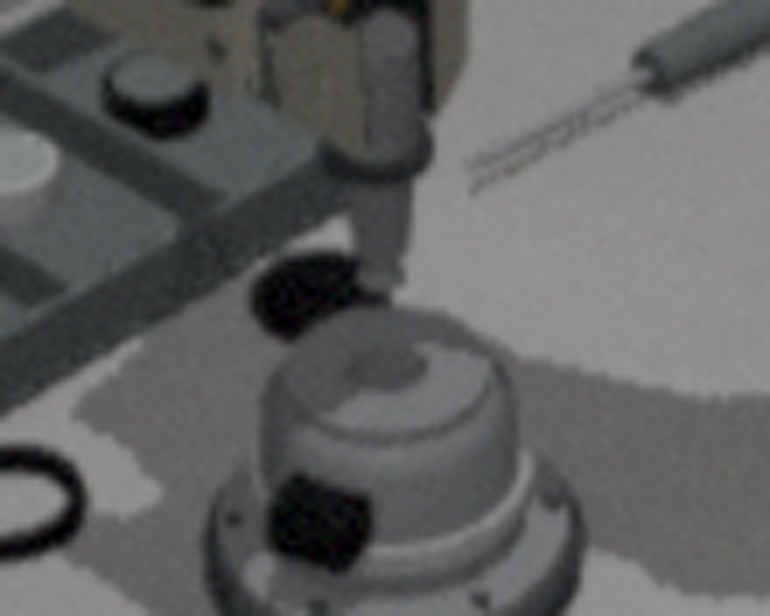

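View pics/f2.png

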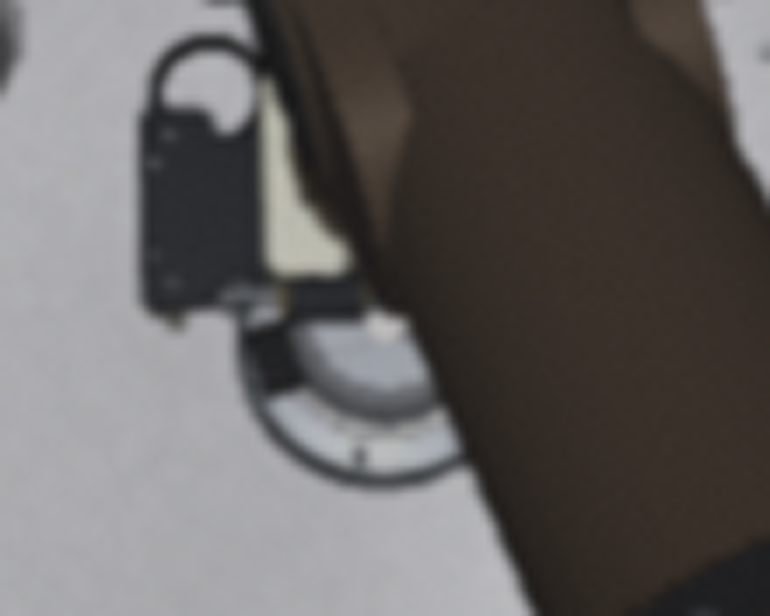

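```bash
cat > ov.py <<'E'
from v import *
ARB=[(0,.036),(.006,.036),(.006,.028),(.044,.028),(0,.025),(-.036,.018),(-.0515,.016)]
def ov(n,u,v,arb,nose,w=90,h=72,k=8):
    c=arm.get_image("side");s=arm.observe();f=c["frame"]
    im=cv2.resize(f[v-h//2:v+h//2,u-w//2:u+w//2],None,fx=k,fy=k,interpolation=cv2.INTER_CUBIC)
    a=np.linspace(0,2*np.pi,60)
    def circ(x,y,z,d,col):
        q=((proj(c,np.c_[x+d/2*np.cos(a),y+d/2*np.sin(a),0*a+z])-(u-w//2,v-h//2)+.5)*k).astype(int); cv2.polylines(im,[q],True,col,1)
    for z,d in ARB: circ(arb[0],arb[1],arb[2]+z,d,(0,255,0))
    circ(*nose,.084,.068,(0,0,255)); circ(*nose,.084,.027,(0,0,255))
    cv2.imwrite(f"pics/{n}.png",im); print(s["clock"],np.round(s["position"],4),np.round(s["force"],2))
E
python3 -c "
from ov import *
ov('g1',315,175,(.6009,.0246,.1696),(.6026,.0226))"
```

```text
11.8 [0.601  0.0244 0.1418] [-0.39  0.56 -2.67]
```

View pics/g1.png

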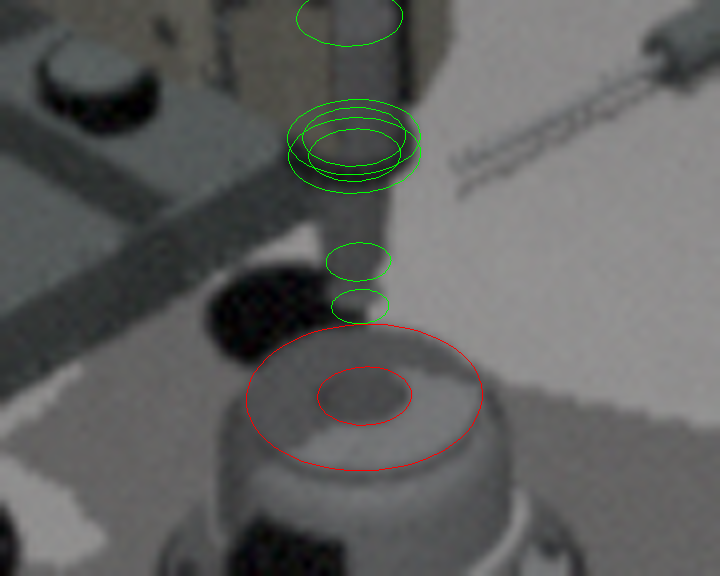

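servo_tool(
  plan=[
    [[0.05,-0.1,-1],[0,0,0]],
    [[0.05,-0.1,-2],[0,0,0]],
    [[0.05,-0.1,-3],[0,0,0]],
    [[0.05,-0.1,-3.8],[0,0,0]],
    [[0.05,-0.1,-4.6],[0,0,0]],
    [[0.05,-0.1,-4.6],[0,0,0]],
  ],
)

```text
clock: 12.4
position: [0.6005, 0.0231, 0.0943]
ee_rot: [2.213, 0.014, -2.223]
force: [-1.0, -0.4, -2.7]
width: 0.289
```

```bash
python3 -c "
from ov import *
ov('g2',315,175,(.6022,.0236,.1236),(.6026,.0226))"
```

```text
12.45 [0.601  0.0233 0.0951] [ 0.2  -0.13 -2.66]
```

View pics/g2.png

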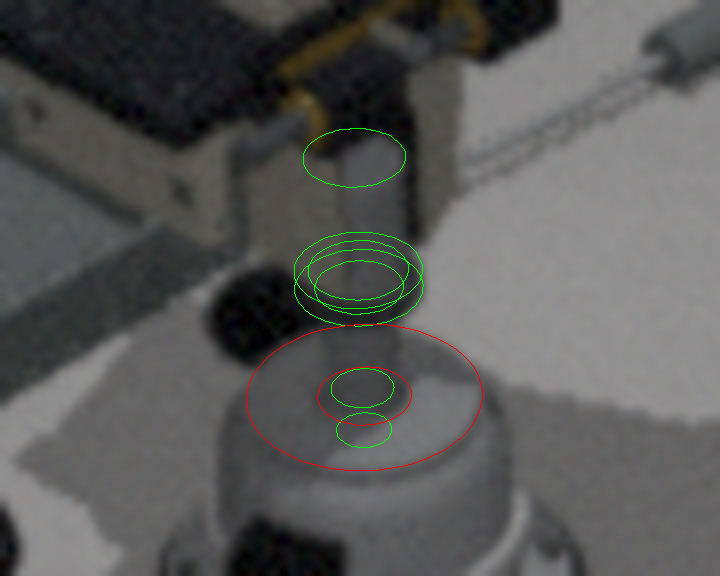

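servo_tool(
  plan=[
    [[0,0,-0.5],[0,0,0]],
    [[0,0,-1],[0,0,0]],
    [[0,0,-1.4],[0,0,0]],
    [[0,0,-1.8],[0,0,0]],
    [[0,0,-2.1],[0,0,0]],
    [[0,0,-2.1],[0,0,0]],
  ],
  squeeze=20,
)

```text
clock: 13.05
position: [0.6007, 0.0232, 0.0736]
ee_rot: [2.213, 0.014, -2.222]
force: [-0.6, -0.1, -3.3]
width: 0.288
```

servo_tool(
  plan=[
    [[0,0,-0.15],[0,0,0]],
    [[0,0,-0.3],[0,0,0]],
    [[0,0,-0.45],[0,0,0]],
    [[0,0,-0.6],[0,0,0]],
    [[0,0,-0.6],[0,0,0]],
  ],
)

```text
clock: 13.55
position: [0.6006, 0.0232, 0.0674]
ee_rot: [2.213, 0.014, -2.223]
force: [-0.4, 0.6, -3.0]
width: 0.29
```

```bash
python3 -c "
from ov import *
ov('g3',315,175,(.6022,.0236,.096),(.6026,.0226))"
```

```text
13.6 [0.6006 0.0232 0.0675] [-0.15  0.05 -2.89]
```

View pics/g3.png

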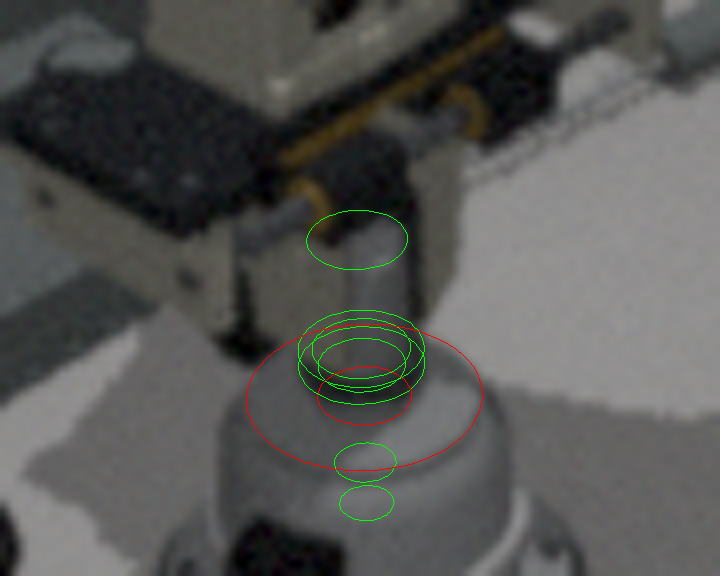

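servo_tool(
  plan=[
    [[0,0,-0.06],[0,0,0]],
    [[0,0,-0.12],[0,0,0]],
    [[0,0,-0.18],[0,0,0]],
    [[0,0,-0.24],[0,0,0]],
    [[0,0,-0.24],[0,0,0]],
  ],
)

```text
clock: 14.1
position: [0.6007, 0.0232, 0.0651]
ee_rot: [2.213, 0.014, -2.222]
force: [0.2, -0.6, -2.4]
width: 0.286
```

servo_tool(
  plan=[
    [[0,0,-0.05],[0,0,0]],
    [[0,0,-0.1],[0,0,0]],
    [[0,0,-0.1],[0,0,0]],
  ],
)

```text
clock: 14.4
position: [0.6007, 0.0231, 0.064]
ee_rot: [2.213, 0.014, -2.222]
force: [1.1, -0.8, -2.7]
width: 0.289
```

Release here.

servo_tool(
  plan=[
    [[0,0,0],[0,0,0]],
    [[0,0,0],[0,0,0]],
    [[0,0,0],[0,0,0]],
    [[0,0,0],[0,0,0]],
    [[0,0,0],[0,0,0]],
  ],
  grip=0.6,
)

```text
clock: 14.9
position: [0.6008, 0.0231, 0.0641]
ee_rot: [2.213, 0.014, -2.222]
force: [-0.3, -0.5, -0.6]
width: 0.596
```

```bash
python3 -c "
from ov import *
ov('g4',315,175,(.6022,.0236,.091),(.6026,.0226))"
```

```text
14.95 [0.6008 0.0231 0.0641] [ 0.15  0.38 -0.31]
```

View pics/g4.png

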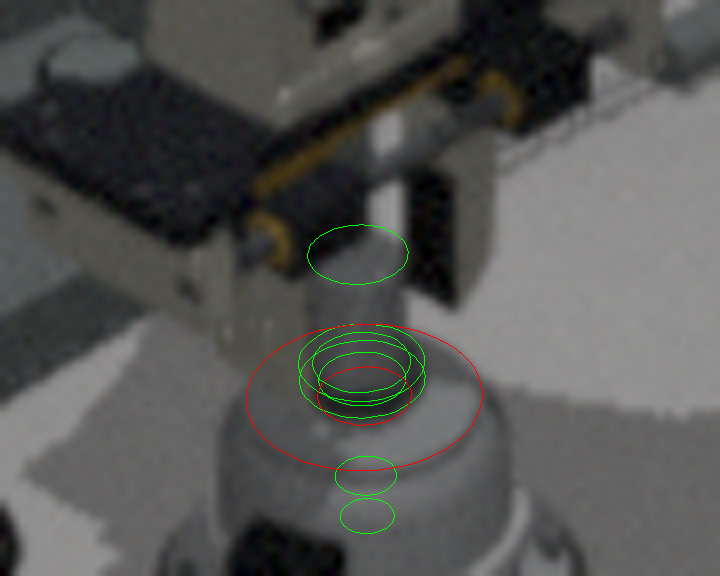

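servo_tool(
  plan=[
    [[0,0,2],[0,0,0]],
    [[0,0,5],[0,0,0]],
    [[0,0,8.5],[0,0,0]],
    [[-1,-4,9],[0,0,0]],
    [[-2,-8,9],[0,0,0]],
    [[-3,-12,9],[0,0,0]],
    [[-4,-16,9],[0,0,0]],
    [[-5,-20,9],[0,0,0]],
    [[-5.7,-24,9],[0,0,0]],
    [[-6.3,-27,9],[0,0,0]],
    [[-6.3,-27.8,9],[0,0,0]],
    [[-6.3,-27.8,9],[0,0,0]],
  ],
)

```text
clock: 16.15
position: [0.5374, -0.2565, 0.1539]
ee_rot: [2.215, 0.01, -2.224]
force: [-0.1, -0.3, -0.0]
width: 0.599
```

```bash
cat > tv.py <<'E'
from v import *
def tv(n,cn,u,v,circs,w=90,h=72,k=8):
    c=arm.get_image(cn);s=arm.observe();f=c["frame"]
    im=cv2.resize(f[v-h//2:v+h//2,u-w//2:u+w//2],None,fx=k,fy=k,interpolation=cv2.INTER_CUBIC)
    a=np.linspace(0,2*np.pi,60)
    for x,y,z,d,col in circs:
        q=((proj(c,np.c_[x+d/2*np.cos(a),y+d/2*np.sin(a),0*a+z])-(u-w//2,v-h//2)+.5)*k).astype(int); cv2.polylines(im,[q],True,col,1)
    cv2.imwrite(f"pics/{n}.png",im); print(s["clock"],np.round(s["position"],4),np.round(s["force"],2),np.round(s["joints"],2))
def tap(x,y,z,col=(0,255,0)): return [(x,y,z,.04,col),(x,y,z+.045,.04,col),(x,y,z+.045,.024,col),(x,y,z+.105,.024,col)]
def arb(x,y,z,col=(0,255,0)): return [(x,y,z,.036,col),(x,y,z+.006,.036,col),(x,y,z+.044,.028,col)]
def nose(x,y,col=(0,0,255)): return [(x,y,.084,.068,col),(x,y,.084,.027,col)]
E
python3 -c "
from tv import *
tv('h1','side',315,180,arb(.6022,.0231,.091)+nose(.6026,.0228))
tv('h2','side',405,160,tap(.5375,-.255,.004))"
```

```text
16.2 [ 0.5379 -0.2544  0.154 ] [-0.59  0.89 -0.36] [ 0.6   0.45 -0.35  1.66  0.17  1.07 -1.36]
16.25 [ 0.5383 -0.2533  0.1541] [-0.92  0.47  0.28] [ 0.6   0.45 -0.35  1.66  0.17  1.07 -1.36]
```

View pics/h1.png

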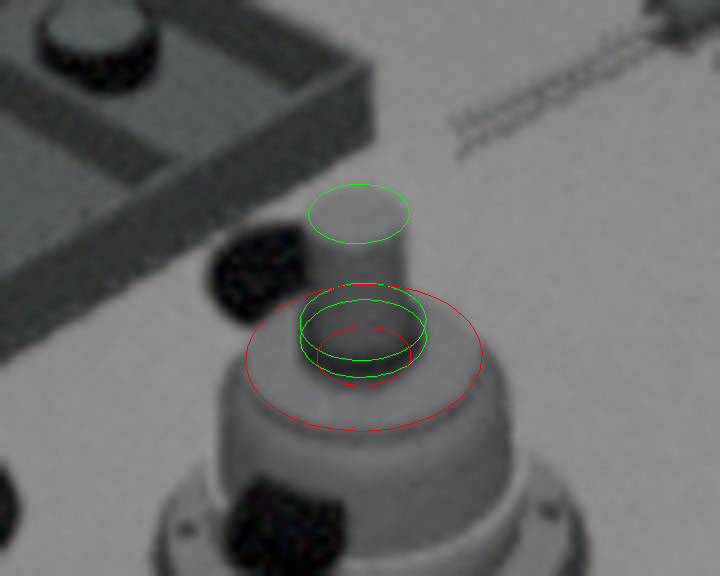

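View pics/h2.png

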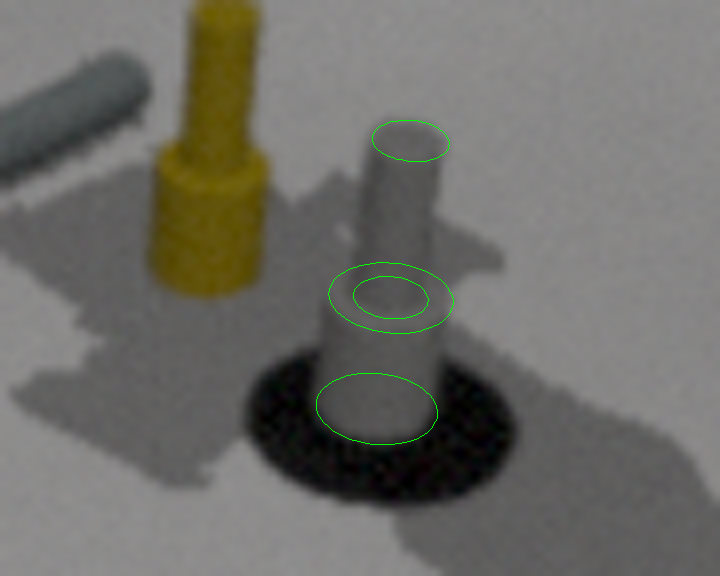

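servo_tool(
  plan=[
    [[-0.05,-0.1,-1],[0,0,0]],
    [[-0.05,-0.1,-3.5],[0,0,0]],
    [[-0.05,-0.1,-6],[0,0,0]],
    [[-0.05,-0.1,-8.5],[0,0,0]],
    [[-0.05,-0.1,-10.5],[0,0,0]],
    [[-0.05,-0.1,-12],[0,0,0]],
    [[-0.05,-0.1,-13],[0,0,0]],
    [[-0.05,-0.1,-13.4],[0,0,0]],
    [[-0.05,-0.1,-13.4],[0,0,0]],
  ],
)

```text
clock: 17.15
position: [0.5379, -0.254, 0.0199]
ee_rot: [2.213, 0.017, -2.222]
force: [-0.3, -0.4, 0.3]
width: 0.6
```

```bash
python3 -c "
from tv import *
tv('i1','side',405,150,[])"
```

```text
17.2 [ 0.5382 -0.2542  0.0205] [-0.47 -1.12  0.05] [ 0.57  0.59 -0.32  1.79  0.24  0.79 -1.43]
```

View pics/i1.png

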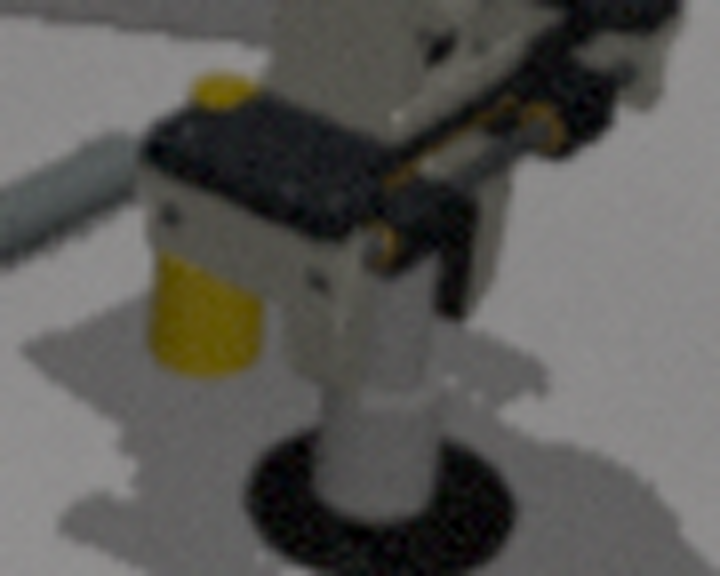

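servo_tool(
  plan=[
    [[-0.05,-0.05,-0.3],[0,0,0]],
    [[-0.05,-0.05,-0.6],[0,0,0]],
    [[-0.05,-0.05,-0.8],[0,0,0]],
    [[-0.05,-0.05,-0.8],[0,0,0]],
  ],
)

```text
clock: 17.6
position: [0.5376, -0.2547, 0.0123]
ee_rot: [2.214, 0.017, -2.221]
force: [1.1, 1.0, -0.3]
width: 0.602
```

servo_tool(
  plan=[
    [[0,0,0],[0,0,0]],
    [[0,0,0],[0,0,0]],
    [[0,0,0],[0,0,0]],
    [[0,0,0],[0,0,0]],
    [[0,0,0],[0,0,0]],
    [[0,0,0],[0,0,0]],
  ],
  grip=0.15,
  squeeze=50,
)

```text
clock: 18.2
position: [0.5375, -0.2548, 0.0123]
ee_rot: [2.214, 0.017, -2.221]
force: [0.1, 0.2, -0.5]
width: 0.253
```

```bash
python3 -c "
from tv import *
tv('i2','side',405,150,tap(.5375,-.2545,.004))"
```

```text
18.25 [ 0.5376 -0.2548  0.0123] [0.36 0.26 0.5 ] [ 0.57  0.61 -0.31  1.8   0.25  0.78 -1.43]
```

View pics/i2.png

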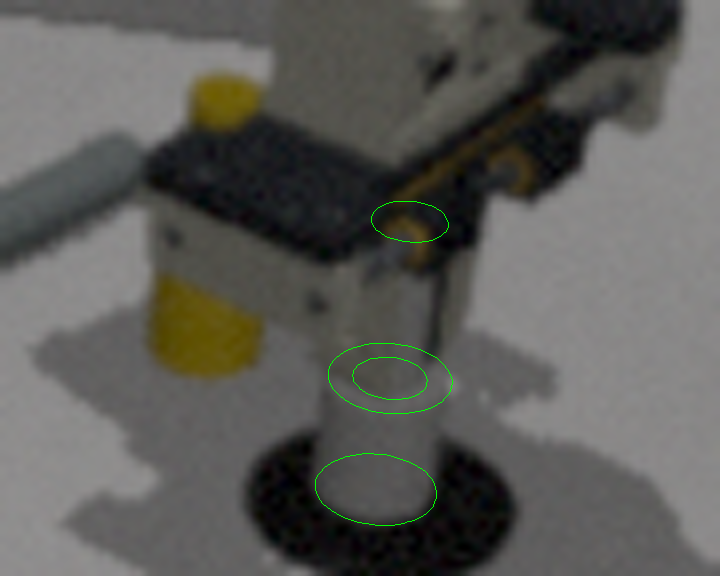

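servo_tool(
  plan=[
    [[0,0,1],[0,0,0]],
    [[0,0,4],[0,0,0]],
    [[0,0,8],[0,0,0]],
    [[0,0,12],[0,0,0]],
    [[0.5,1,15.5],[0,0,0]],
    [[1.5,5,16.5],[0,0,0]],
    [[2.5,9.5,16.5],[0,0,0]],
    [[3.5,14,16.5],[0,0,0]],
    [[4.5,18.5,16.5],[0,0,0]],
    [[5.5,23,16.5],[0,0,0]],
    [[6.3,26.5,16.5],[0,0,0]],
    [[6.35,27.8,16.5],[0,0,0]],
  ],
)

```text
clock: 19.45
position: [0.6011, 0.029, 0.178]
ee_rot: [2.213, 0.026, -2.219]
force: [0.3, 0.5, -2.1]
width: 0.255
```

servo_tool(
  plan=[
    [[0,0,0],[0,0,0]],
  ],
)

```text
clock: 19.55
position: [0.6007, 0.0313, 0.1783]
ee_rot: [2.211, 0.031, -2.218]
force: [0.6, -0.5, -2.4]
width: 0.254
```

```bash
python3 -c "
from tv import *
s=arm.observe();z=s['position'][2]-.0083
tv('j1','side',315,165,tap(.602,.0231,z)+arb(.6022,.0231,.091),w=90,h=96,k=6)"
```

```text
19.6 [0.6007 0.0305 0.1784] [ 0.33  0.4  -2.12] [ 0.16  0.45 -0.43  1.61  0.19  1.13 -1.86]
```

View pics/j1.png

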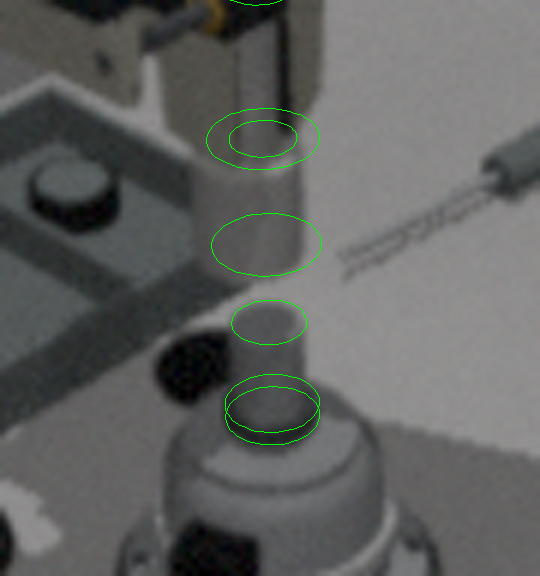

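```bash
python3 -c "
from tv import *
s=arm.observe();r=R.from_rotvec(s['ee_rot']);g=R.from_matrix([[0,0,-1],[0,-1,0],[-1,0,0]])
print(np.degrees((g*r.inv()).as_rotvec()),r.as_matrix()[:,0])"
```

```text
[-0.39223731 -0.17071941 -1.15615508] [-0.00304845  0.00681524 -0.99997213]
```

servo_tool(
  plan=[
    [[0.1,-0.4,-1],[-0.2,-0.1,-0.5]],
    [[0.1,-0.75,-2],[-0.3,-0.2,-1]],
    [[0.1,-0.75,-2.4],[-0.3,-0.2,-1]],
    [[0.1,-0.75,-2.4],[-0.3,-0.2,-1]],
  ],
)

```text
clock: 20.0
position: [0.6009, 0.0214, 0.1531]
ee_rot: [-2.219, -0.002, 2.223]
force: [0.6, -0.4, -2.2]
width: 0.256
```

```bash
python3 -c "
from tv import *
s=arm.observe();z=s['position'][2]-.0083;print(z)
tv('j2','side',315,165,tap(.602,.0231,z)+arb(.6022,.0231,.091),w=90,h=96,k=6)"
```

```text
0.14475947408304748
20.05 [0.6013 0.022  0.1538] [ 0.32 -0.66 -2.55] [ 0.17  0.46 -0.42  1.65  0.21  1.07 -1.88]
```

View pics/j2.png

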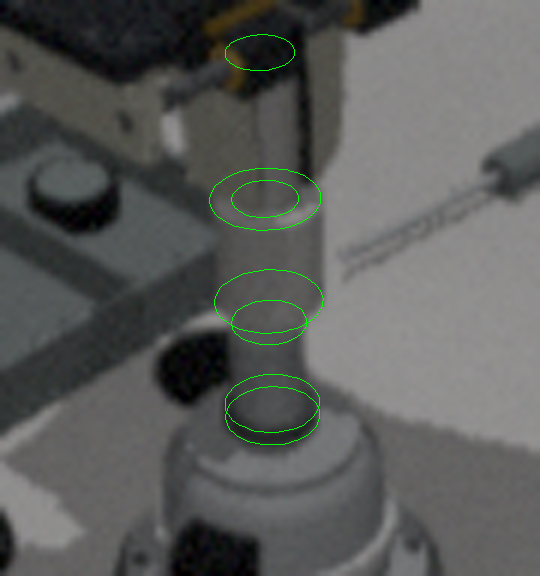

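servo_tool(
  plan=[
    [[0,0,-0.2],[0,0,0]],
    [[0,0,-0.4],[0,0,0]],
    [[0,0,-0.55],[0,0,0]],
    [[0,0,-0.65],[0,0,0]],
    [[0,0,-0.71],[0,0,0]],
    [[0,0,-0.77],[0,0,0]],
    [[0,0,-0.83],[0,0,0]],
    [[0,0,-0.89],[0,0,0]],
    [[0,0,-0.95],[0,0,0]],
  ],
)

```text
clock: 20.95
position: [0.6014, 0.022, 0.1442]
ee_rot: [2.221, 0.003, -2.222]
force: [-0.1, 0.8, -2.5]
width: 0.254
```

servo_tool(
  plan=[
    [[0,0,-0.06],[0,0,0]],
    [[0,0,-0.12],[0,0,0]],
    [[0,0,-0.18],[0,0,0]],
    [[0,0,-0.24],[0,0,0]],
    [[0,0,-0.3],[0,0,0]],
  ],
)

```text
clock: 21.45
position: [0.6017, 0.022, 0.1417]
ee_rot: [-2.222, -0.003, 2.221]
force: [-0.5, -1.1, 3.3]
width: 0.253
```

servo_tool(
  plan=[
    [[0,0,-0.06],[0,0,0]],
    [[0,0,-0.12],[0,0,0]],
    [[0,0,-0.18],[0,0,0]],
    [[0,0,-0.24],[0,0,0]],
    [[0,0,-0.3],[0,0,0]],
  ],
)

```text
clock: 21.95
position: [0.602, 0.0217, 0.1394]
ee_rot: [2.222, 0.002, -2.22]
force: [-2.3, -1.8, 7.4]
width: 0.252
```

servo_tool(
  plan=[
    [[0,0,-0.06],[0,0,0]],
    [[0,0,-0.12],[0,0,0]],
    [[0,0,-0.18],[0,0,0]],
    [[0,0,-0.24],[0,0,0]],
    [[0,0,-0.3],[0,0,0]],
  ],
)

```text
clock: 22.45
position: [0.602, 0.0216, 0.137]
ee_rot: [2.223, 0.002, -2.22]
force: [-3.2, -1.3, 9.3]
width: 0.253
```

servo_tool(
  plan=[
    [[0,0,-0.06],[0,0,0]],
    [[0,0,-0.12],[0,0,0]],
    [[0,0,-0.18],[0,0,0]],
    [[0,0,-0.24],[0,0,0]],
  ],
)

```text
clock: 22.85
position: [0.6024, 0.0216, 0.1361]
ee_rot: [2.224, 0.001, -2.218]
force: [-6.7, -2.2, 19.4]
width: 0.253
```

servo_tool(
  plan=[
    [[0,0,-0.06],[0,0,0]],
    [[0,0,-0.12],[0,0,0]],
    [[0,0,-0.18],[0,0,0]],
    [[0,0,-0.22],[0,0,0]],
  ],
)

```text
clock: 23.25
position: [0.6026, 0.0215, 0.1361]
ee_rot: [2.225, 0.0, -2.217]
force: [-8.3, -1.8, 23.1]
width: 0.253
```

servo_tool(
  plan=[
    [[0,0,-0.15],[0,0,0]],
    [[0,0,-0.25],[0,0,0]],
    [[0,0,-0.27],[0,0,0]],
    [[0,0,-0.27],[0,0,0]],
  ],
)

```text
clock: 23.65
position: [0.6029, 0.0215, 0.136]
ee_rot: [2.227, -0.0, -2.214]
force: [-8.1, -1.4, 24.2]
width: 0.258
```

```bash
python3 -c "
from tv import *
tv('k1','side',315,180,arb(.6022,.0231,.084)+nose(.6026,.0228),w=90,h=72,k=8)"
```

```text
23.7 [0.603  0.0215 0.136 ] [-8.6  -2.86 24.  ] [ 0.16  0.48 -0.41  1.67  0.22  1.03 -1.89]
```

View pics/k1.png

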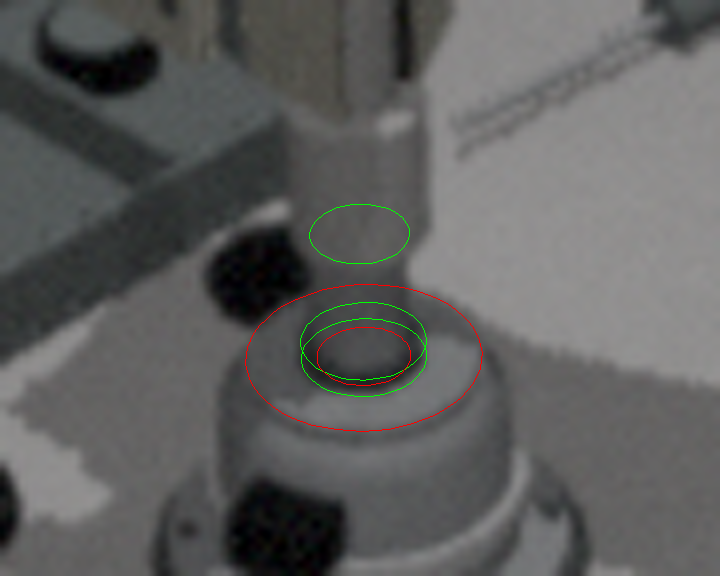

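servo_tool(
  plan=[
    [[-0.1,0,0.1],[0,0,0]],
    [[-0.15,0,0.3],[0,0,0]],
    [[-0.15,0,1],[0,0,0]],
    [[-0.15,0,2.5],[0,0,0]],
    [[-0.15,0,4],[0,0,0]],
    [[-0.15,0,4.5],[0,0,0]],
    [[-0.15,0,4.5],[0,0,0]],
  ],
)

```text
clock: 24.4
position: [0.6019, 0.0216, 0.1815]
ee_rot: [2.229, -0.0, -2.213]
force: [-0.1, 0.3, -2.9]
width: 0.254
```

```bash
python3 -c "
from tv import *
s=arm.observe();z=s['position'][2]-.0083
tv('k2','side',315,170,tap(.602,.0231,z,(255,255,0))+arb(.6022,.0231,.084)+nose(.6026,.0228),w=90,h=90,k=8)
r=R.from_rotvec(s['ee_rot']);g=R.from_matrix([[0,0,-1],[0,-1,0],[-1,0,0]])
print(np.degrees((g*r.inv()).as_rotvec()),s['width'])"
```

```text
24.45 [0.6014 0.0215 0.1807] [ 0.26  0.02 -2.49] [ 0.17  0.44 -0.42  1.62  0.2   1.12 -1.87]
[ 0.03781477  0.39242037 -0.01988097] 0.25366952457400155
```

View pics/k2.png

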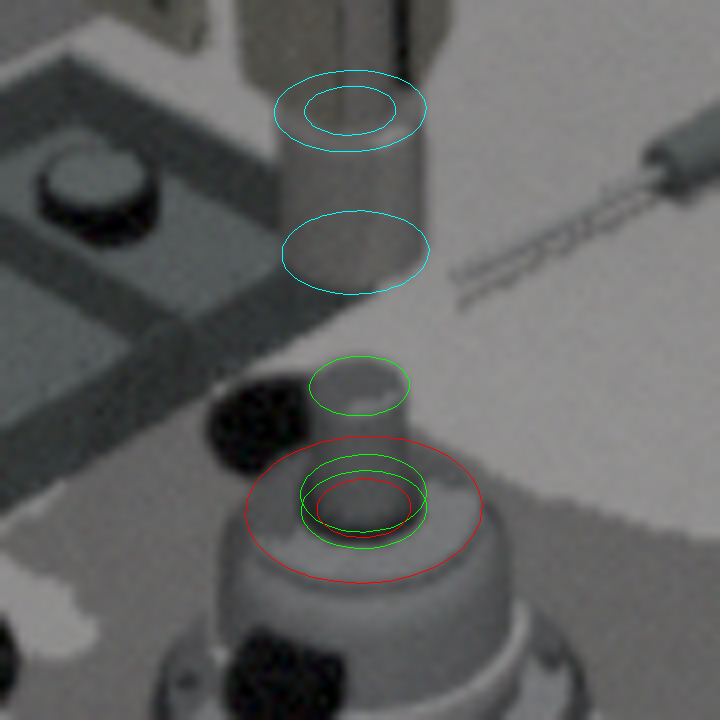

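servo_tool(
  plan=[
    [[-1,-3.5,0],[0,0.1,0]],
    [[-2,-8,0],[0,0.2,0]],
    [[-3,-12.5,0],[0,0.3,0]],
    [[-4,-17,0],[0,0.4,0]],
    [[-5,-21,-2],[0,0.4,0]],
    [[-6,-24.5,-4],[0,0.4,0]],
    [[-6.6,-27,-6],[0,0.4,0]],
    [[-6.6,-27.4,-8],[0,0.4,0]],
    [[-6.6,-27.4,-10],[0,0.4,0]],
    [[-6.6,-27.4,-12],[0,0.4,0]],
    [[-6.6,-27.4,-13],[0,0.4,0]],
    [[-6.6,-27.4,-13],[0,0.4,0]],
  ],
)

```text
clock: 25.65
position: [0.5339, -0.2519, 0.0488]
ee_rot: [-2.216, -0.001, 2.227]
force: [-0.0, -0.3, -1.7]
width: 0.25
```

```bash
python3 -c "
from tv import *
s=arm.observe();x,y,z=s['position'];z-=.0083
tv('l1','side',405,150,tap(x,y,z)+[(.5315,-.2507,.004,.09,(0,0,255))])
r=R.from_rotvec(s['ee_rot']);g=R.from_matrix([[0,0,-1],[0,-1,0],[-1,0,0]])
print(np.degrees((g*r.inv()).as_rotvec()))"
```

```text
25.7 [ 0.5349 -0.2522  0.0501] [ 0.2  -1.17 -1.92] [ 0.58  0.55 -0.33  1.78  0.23  0.85 -1.43]
[-0.03715095 -0.2731062  -0.02988807]
```

View pics/l1.png

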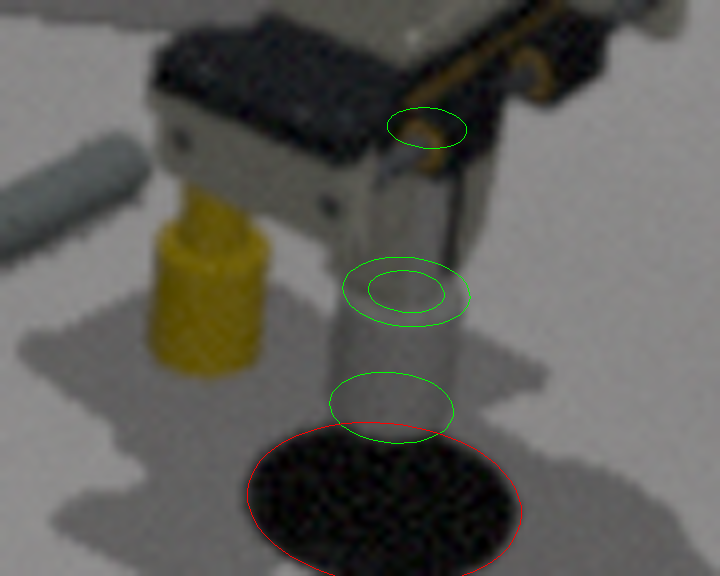

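Good alignment over the pad. Lower: 3.2 cm fast, then slowly to contact at about 0.0123.

servo_tool(
  plan=[
    [[0,0,-1],[0,-0.2,0]],
    [[0,0,-2],[0,-0.2,0]],
    [[0,0,-2.8],[0,-0.2,0]],
    [[0,0,-3.2],[0,-0.2,0]],
    [[0,0,-3.4],[0,-0.2,0]],
    [[0,0,-3.5],[0,-0.2,0]],
    [[0,0,-3.6],[0,-0.2,0]],
    [[0,0,-3.6],[0,-0.2,0]],
  ],
)

```text
clock: 26.5
position: [0.535, -0.2522, 0.0143]
ee_rot: [2.222, 0.0, -2.22]
force: [-0.3, 0.8, -2.1]
width: 0.253
```

servo_tool(
  plan=[
    [[0,0,-0.06],[0,0,0]],
    [[0,0,-0.12],[0,0,0]],
    [[0,0,-0.18],[0,0,0]],
    [[0,0,-0.22],[0,0,0]],
    [[0,0,-0.22],[0,0,0]],
  ],
)

```text
clock: 27.0
position: [0.5351, -0.2523, 0.0123]
ee_rot: [2.222, 0.0, -2.22]
force: [-0.8, -0.4, 0.6]
width: 0.257
```

servo_tool(
  plan=[
    [[0,0,0],[0,0,0]],
    [[0,0,0],[0,0,0]],
    [[0,0,0],[0,0,0]],
    [[0,0,0],[0,0,0]],
    [[0,0,0],[0,0,0]],
    [[0,0,1],[0,0,0]],
    [[0,0,3],[0,0,0]],
    [[0,0,6],[0,0,0]],
    [[0,0,9],[0,0,0]],
    [[0,0,12],[0,0,0]],
    [[0,0,14],[0,0,0]],
    [[0,0,14],[0,0,0]],
  ],
  grip=0.6,
)

```text
clock: 28.2
position: [0.5372, -0.2528, 0.1563]
ee_rot: [2.227, -0.002, -2.212]
force: [0.8, -0.6, 0.5]
width: 0.603
```

```bash
python3 -c "
from tv import *
tv('m1','side',405,160,tap(.535,-.2525,.004)+[(.5315,-.2507,.004,.09,(0,0,255))])
tv('m2','side',315,180,arb(.6022,.0231,.084)+nose(.6026,.0228))
tv('m3','side',315,180,[])"
```

```text
28.25 [ 0.5361 -0.2526  0.1543] [0.48 0.59 0.09] [ 0.6   0.44 -0.36  1.68  0.17  1.05 -1.38]
28.3 [ 0.5352 -0.2524  0.1529] [-0.51 -1.07 -0.43] [ 0.6   0.44 -0.36  1.68  0.17  1.05 -1.38]
28.35 [ 0.5346 -0.2522  0.152 ] [-0.42 -0.33 -0.5 ] [ 0.6   0.44 -0.36  1.68  0.17  1.05 -1.38]
```

View pics/m1.png

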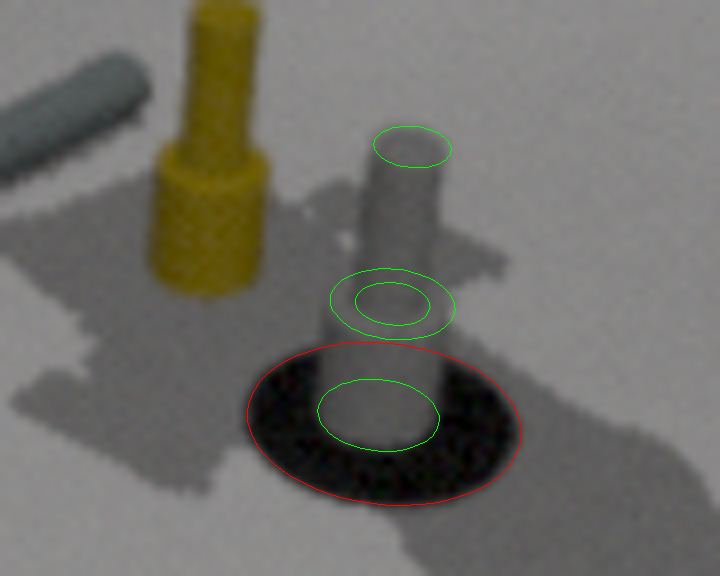

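View pics/m2.png

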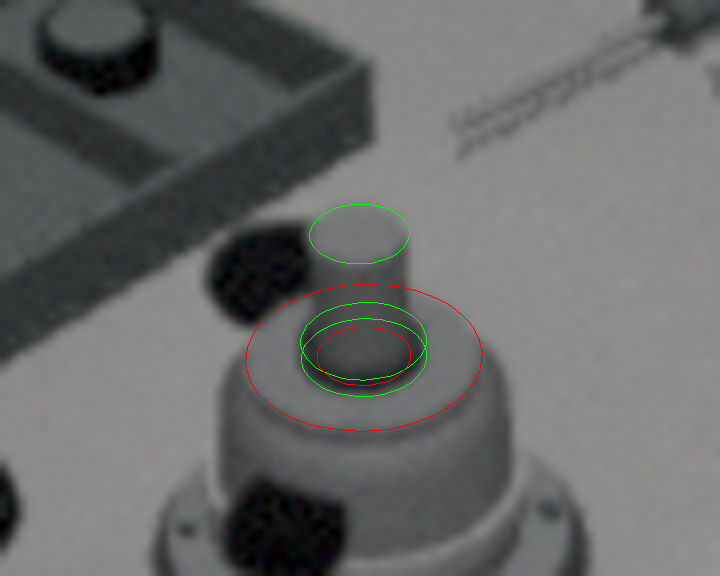

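View pics/m3.png

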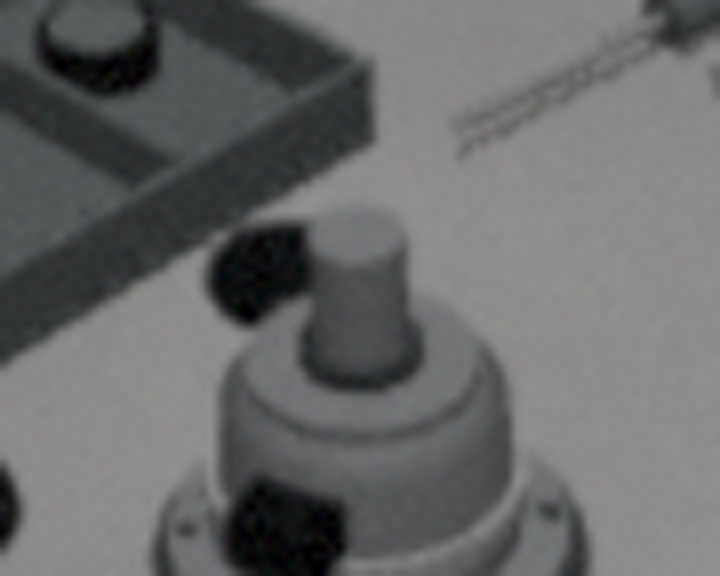

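```bash
python3 -c "
from v import *
p=arm.get_image('side'); cv2.imwrite('pics/z1.png',p['frame'])
a=cv2.imread('pics/side0.png')
for n in['gauge','barrel','dropper','wash']:
    r=arm.search_frame(p,n); print(n,[np.round(d['at'],1).tolist() for d in r[:1]])
s=arm.observe();print(s['clock'],np.abs(s['dq']).max())
"
```

```text
gauge [[232.3, 248.0]]
barrel [[361.2, 274.2]]
dropper [[429.5, 213.2]]
wash [[213.4, 210.4]]
28.6 0.004155542393437041
```

View pics/z1.png

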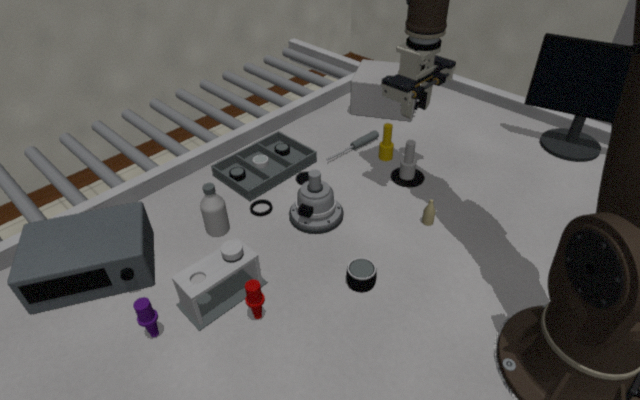

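The arbor sits in the spindle at (315,185) and the tapper stands on its pad at (408,162). The gauge at (232,248) and the bystanders are where they were at the start, and the arm is clear of everything.

```bash
python3 -c "
from cell import arm
print(arm.sign_off())"
```

```text
the job is handed in; nothing more can be done
None
```

The arbor is in the spindle and, as far as I can measure, locked. The tapper is back upright on its pad, and I handed the job in at about 28.6 s.

**What I did**
- I lifted the grey arbor from the rack, lowered it into the socket and let it go. It stood there with its collar about 7 mm above the nose.
- I then picked up the white tapper and pressed the arbor down at 6 mm/s, about 6 mm of travel, until it stopped.

**Last checks**
- **Locked:** the press held about 24–26 N while the tool height stayed within 0.1 mm, so the arbor went no further. Its head top matched the home position in the side image to about 0.5 mm.
- **Tapper:** it stands upright about 4 mm from my estimate of the pad's centre, with the hand clear of it.
- **Everything else:** the gauge, barrel, dropper and wash bottle were within 2 pixels of their starting positions. I checked the lens ring, lens cap and driver only by eye in the last picture, where they looked unmoved.

**What disagreed**
- **Fingertip height:** the fingertips were really about 39 mm higher than the reported TCP. I found this in the images, confirmed it by touching the arbor's head, and corrected for it in every later move.
- **Collar edge:** its lower edge appeared about 0.75 pixel (about 1.3 mm) higher than the home model predicted. I put this down to blur and shadow, because the head-top match and the solid stop both point to home.
- **Camera offset:** the top and side cameras differed by 2–5 mm in x, and I used values between the two.

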